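# Load the display tiers with the flat lifter

### The arm

A 6-joint arm with a two-finger parallel gripper is mounted at the origin on the work surface. World frame = base frame: x ahead of the robot, y to its left, z up, the work surface at z = 0. Lengths are in m, angles in rad, forces in N, time in s.
With the tool pointing down it reaches from about 0.35 to 0.975 m from the base axis. Payload 4.9 kg.
Tool frame: the origin (TCP) lies between the finger pads, 19 mm behind the fingertips; this is the grasp point; z points along the fingers, y is the direction in which the jaws open and shut (so a half turn about z gives the same grasp; the last joint's range is limited). The gripper opens to 85 mm and grips with 20 to 120 N. Pads are 22 mm wide; open, the fingers measure 114 mm over their backs; the gripper's body (76 mm by 85 mm) begins 54 mm behind the grasp point. The pads swing forward as they close: fully open they stand 13 mm farther back than shut.
Start: joints at [-0.119, 0.053, 1.613, -0, 1.476, -0.119], TCP at [0.625, 0, 0.25] pointing down, gripper open.
Joint ranges: [-3.01, 3.01], [-1.01, 2.22], [0.06, 2.58], [-1.02, 4.17], [0.09, 2.62], [-3.14, 3.14]. Speed limits (rad/s): [2.57, 2.57, 3.14, 3.14, 3.14, 3.14].

### API

Orientations are given as a rotation vector (axis times angle).
In Python, from station import ctrl, eyes, spotter gives the robot as it stands.
- The arm moves only by the shell command python3 -m crank 'ROWS' [FORCE]. ROWS is JSON, a list of rows, each a list of 7 numbers: the turn, a rotation vector about the tool's x, y, z in rad, then the shift along the tool's x, y, z in mm, then the closure, from -1 (fully open) to 1 (shut). A call has 1 to 8 rows; each row shifts and turns the pose as measured when the row begins, along the tool's axes as they then stand; what a row does not reach is not made up. A row lasts 1/12 s, in which the tool goes at most 41.7 mm and 7.16 degrees, less where a joint would pass 70% of its speed; a pose out of reach is approached as far as the arm can. A call is refused whole if a number of a shift passes 41.7 or a number of a turn 0.125, either way. A call with a gripper value outside its range is refused whole. The fingers move at their own pace and stop on an object; FORCE is the grip in N (left out, the last holds). Time passes only in rows, so rows that do not move let the fingers close. It gives the time, the measured TCP pose, the force and the opening at its end, in the units of the state.
- ctrl.get_obs(): the state, without advancing time (a new reading comes with each control period).
- eyes.get_image(name): name is "scene" or "side" or "wrist"; returns a dict with "image" (384x512x3 uint8, red, green, blue), "vertical_fov" (degrees; the focal length in pixels is half the picture's height over the tangent of half this angle, whatever the lens; pixels are square), "cx", "cy" (the principal point, pixels), "rvec" (rotation vector, rad) and "tvec" (3), from world to camera coordinates, as OpenCV has them; the wrist camera has in their place "mount" (4x4, takes a point from camera to tool coordinates, whose origin is the TCP and whose axes are the flange's). Camera axes: x right, y down, z forward; pixel columns grow to the right and rows downward; lengths in m; the calibration is good to about 2 mm. The wrist camera is an equidistant fisheye: a pixel r from the principal point sees the ray r / f radians off the axis. A picture is of the moment at which its call begins: read the wrist's pose just before it. There is no depth.
- ctrl.finish_job(): hands the job in, once; it reports no verdict.
Trained networks look in a picture, given as the dict that the camera call returned (one of the last four; its "shot" number tells which), for a name from the list of things; names that differ only in an ending like _2 or _b are one class to them, and where a whole thing is asked for, a point or a joint stands for the part that bears it (a point fixed in the world has none). Each returns a list of dicts, best first, with "confidence" (0 to 1); they miss things now and then, are a little off and sometimes report something else, mostly with a low value. They report only what shows in the picture. A call takes as long as a camera call. They do not tell look-alikes from the thing itself.
- spotter.look_for(query, picture): "centre" ([x, y, z] in m, in world coordinates, good to about 4 mm: the middle of the surface that is visible of it).
- spotter.outline_of(query, picture): "region" (384x512 bool, what is visible of it).
- spotter.mark_of(query, picture): "centre" ([x, y, z] in m, in world coordinates, good to about 4 mm: a listed point, or the origin of a listed thing).
The state is a dict: "t": time; "q": joint angles; "dq": joint speeds; "effort": joint torques, N m; "tool_pos": TCP position; "tool_rot": TCP orientation; "contact_force": force on the tool from outside, world axes, zero at the start; "wrist_torque": the same for the moment, N m; "opening": finger opening in m.
Only numpy, scipy, OpenCV 4.12 (cv2) and the standard library are available. Lean on these libraries where they do the work, as an engineer would, in place of code of your own. Each camera call takes 0.05 s, during which the arm holds its last target.

### The job

Slide the rod that bars the clear three-tier stand all the way aside and stock the stand with the sample trays out on the counter (two or three): bead ring in the bottom tier, pacifier case in the middle, giraffe on top, each standing straight and fully inside. For hygiene the gripper must never touch a tray: slide the steel lifter's blade under it, carry it in under the tier above, set it down and draw the blade out. When all are in, lay the lifter flat on the middle of its black mat, slide the rod shut again, and leave the other things where they are.

Things in the scene. Friction and masses are not known exactly. Their poses are not given: they have to be found in the camera images.
- ring_tray: Maple teething ring of ten round beads (75 mm across, top at 39 mm) fixed in a white tray 90 x 90 mm (rim 32 mm high) on two runner feet 16 mm high, 8 mm thick, at local y = +-41 mm, leaving under its floor (4 mm thick) a tunnel 74 mm wide, 16 mm high, open at both ends along local x. Origin: underside centre, z up. About 0.12 kg. May be absent. Belongs in the bottom tier.
- case_tray: White pacifier case with a grey seam (rounded box 70 x 46 mm, top at 46 mm) fixed in a white tray 90 x 90 mm (rim 32 mm high) on two runner feet 16 mm high, 8 mm thick, at local y = +-41 mm, leaving under its floor (4 mm thick) a tunnel 74 mm wide, 16 mm high, open at both ends along local x. Origin: underside centre, z up. About 0.12 kg. May be absent. Belongs in the middle tier.
- giraffe_tray: Teal flat giraffe teether (about 70 mm, top at 34 mm) fixed in a white tray 90 x 90 mm (rim 32 mm high) on two runner feet 16 mm high, 8 mm thick, at local y = +-41 mm, leaving under its floor (4 mm thick) a tunnel 74 mm wide, 16 mm high, open at both ends along local x. Origin: underside centre, z up. About 0.12 kg. May be absent. Belongs in the top tier.
- lifter: Flat steel lifter: plate 54 mm wide, 4 mm thick, from x = -30 to +165 mm; upright wooden handle at its origin, 20 (x) by 22 (y) mm, top at 99 mm; stop fence across the plate at x = 72 to 78 mm, top at 28 mm; the blade is the plate in front of it. Origin: underside below the handle; +x to the tip, z up. 0.22 kg. Gripped firmly across y, tool pointing down, it stays level under load.
- lifter_mid (a point): Point on the lifter's underside, 68 mm from its origin towards the tip (middle of its length)
- mat: Black rubber mat, 220 (x) x 100 (y) x 3 mm, fixed. Origin: centre of its underside. At the start the lifter lies on it along the mat's x
- rack: Fixed clear stand of three stacked tiers, 275 mm high, grey front edges. Each tier: 130 mm wide (y), 79 mm clear height between 6 mm boards, 6 mm side walls, back wall's inner face at x = +58 mm, open only at the front, x = -58 mm. Origin: underside centre; trays go in along +x. It stands to the robot's left, its open front facing the robot's right
- rod (a joint): Retaining rod: a thin upright steel rod before the tiers' open front, hanging from a slide on the rack's front top edge. Metres: 0 = shut, before the middle of the tiers; 0.14 = fully open, beyond the side wall nearer the robot. Slides along the rack's +y to open; about 1.5 N friction, stays where left. Front face of the rod 67 mm, rear face 61 mm before the rack's centre
- rod_knob (a point): Centre of the wooden knob that moves the rod: 24 (x) by 20 (y) by 36 mm high, axes as the rack's, 311 mm above the table, top at 329 mm; the slide lies below it from 293 mm down
- tier0 (a point): Centre of the floor of the bottom tier, 20 mm above the table; axes as the rack's
- tier1 (a point): Centre of the floor of the middle tier, 105 mm above the table; axes as the rack's
- tier2 (a point): Centre of the floor of the top tier, 190 mm above the table; axes as the rack's
- egg_cup: Bystander, leave alone: white ceramic egg cup, 48 mm across, 62 mm high. Origin: underside centre
- baby_bottle: Bystander, leave alone: clear bottle with white cap, 60 mm across, 150 mm high. Origin: underside centre
- rattle: Bystander, leave alone: wooden dumbbell rattle, 120 mm long, 38 mm thick, lying. Origin: underside, mid length
- carton: Bystander, leave alone: cardboard carton 70 x 100 x 50 mm. Origin: underside centre
- beaker: Bystander, leave alone: white plastic beaker, 64 mm across, 60 mm high. Origin: underside centre
Mind the look-alikes: they are no part of the job. What is meant by the lifter is not yellow, and is the smaller of those in its own colour.

How it is judged:
On the way, in this order (a step that is already met when the one before it is completed fails the run):
1. the retaining rod is slid clear of the tiers (value of joint rod above 0.12 m), for 0.2 s.
2. every tray present stands in its own tier (x of ring_tray in the frame of tier0 between -0.018 and 0.02 m and y of ring_tray in the frame of tier0 between -0.03 and 0.03 m and z of ring_tray in the frame of tier0 between -0.006 and 0.006 m and angle between each of ring_tray, case_tray, giraffe_tray's own z axis and vertical below 0.08 rad and angle between the x axis of each of ring_tray, case_tray, giraffe_tray and the x axis of rack, either way round below 0.25 rad and x of case_tray in the frame of tier1 between -0.018 and 0.02 m and y of case_tray in the frame of tier1 between -0.03 and 0.03 m and z of case_tray in the frame of tier1 between -0.006 and 0.006 m and x of giraffe_tray in the frame of tier2 between -0.018 and 0.02 m and y of giraffe_tray in the frame of tier2 between -0.03 and 0.03 m and z of giraffe_tray in the frame of tier2 between -0.006 and 0.006 m), for 0.2 s.
At the end, for the whole second after the job is handed in: Each present tray stands level (0.08 rad) on its tier's floor, centre 18 mm in front to 20 mm behind tier centre, within 30 mm sideways, runners within 0.25 rad of the rack's x; rod within 25 mm of shut; lifter flat, its middle within 45 mm of the mat's centre; all at rest (all of step 2 and linear speed of each of ring_tray, case_tray, giraffe_tray, lifter below 0.02 m/s and value of joint rod below 0.025 m and horizontal distance between lifter_mid and mat below 0.045 m and angle between lifter's own z axis and vertical below 0.1 rad and height (world z) of lifter below 0.012 m); the robot touches nothing.
It fails at once if the gripper or arm touches a tray (contact force between any of the fingers, the arm and ring_tray above 1 N or contact force between any of the fingers, the arm and case_tray above 1 N or contact force between any of the fingers, the arm and giraffe_tray above 1 N).
It fails at once if a bystander is shifted more than 30 mm (distance of any of egg_cup, baby_bottle, rattle, carton, beaker from where it was at the start of the episode above 0.03 m).
It fails at once if a bystander is knocked over (angle between any of egg_cup, baby_bottle, carton, beaker's own z axis and vertical above 0.5 rad).
Of ring_tray, case_tray, giraffe_tray only 2 to 3 are there at a start; the rules pass over those that are not, and their reading is None.
At some moment in a run one of ring_tray, case_tray, giraffe_tray may be knocked a few centimetres aside while the robot is not near it.
It also fails if it takes over 210 s, if anything falls off the work surface, if the arm or the gripper's body presses on something with over 40 N, if the wrist force passes 120 N, or if a joint passes its speed limit or range.

## Working session

There is one attempt and no reset: what is moved stays moved. The work goes in short steps, Python scripts to look and compute and a shell command to move; the robot and the scene stay as the last step left them, time stands still between calls to the robot, and variables do not carry over. Pictures are saved under pics/ and viewed, and the job is handed in when it is done.

```bash
ls; mkdir -p pics
cat > h.py <<'E'
import numpy as np, cv2
from scipy.spatial.transform import Rotation as R
from station import ctrl, eyes, spotter
def save(name,pic):
    cv2.imwrite('pics/'+name+'.png',pic['image'][:,:,::-1])
def st():
    o=ctrl.get_obs()
    print('t',round(o['t'],2),'pos',np.round(o['tool_pos'],4),'rot',np.round(o['tool_rot'],3),'F',np.round(o['contact_force'],1),'op',round(o['opening'],4))
    return o
E
python3 - <<'E'
from h import *
o=st(); print(np.round(R.from_rotvec(o['tool_rot']).as_matrix(),3))
for n in ['scene','side','wrist']:
    p=eyes.get_image(n); save(n+'0',p); print(n,{k:v for k,v in p.items() if k!='image'})
E
```

```text
pics
t 0.0 pos [6.244e-01 1.000e-04 2.487e-01] rot [-2.22e+00 -2.22e+00  2.00e-03] F [-0.4  0.3  0.3] op 0.0856
[[ 0.     1.    -0.002]
 [ 1.    -0.     0.   ]
 [ 0.    -0.002 -1.   ]]
scene {'vertical_fov': 51.02681946750599, 'cx': 260.00908338038846, 'cy': 189.77590903212825, 'rvec': array([ 1.79200983,  1.73864438, -0.73704896]), 'tvec': array([ 0.06326596, -0.22273542,  1.60715918]), 'shot': 1}
side {'vertical_fov': 55.21813173322216, 'cx': 257.4732997740144, 'cy': 192.14842356129532, 'rvec': array([ 2.34762025, -0.14491358,  0.07944992]), 'tvec': array([-0.52785439,  0.14803988,  1.23775917]), 'shot': 2}
wrist {'vertical_fov': 65.70646984690485, 'cx': 256.97616857130225, 'cy': 191.4793309720911, 'mount': array([[ 2.85906518e-04, -9.54589917e-01, -2.97922825e-01,
         7.57496173e-02],
       [ 9.99999585e-01,  5.30669317e-04, -7.40678998e-04,
        -6.10865078e-04],
       [ 8.65143205e-04, -2.97922489e-01,  9.54589672e-01,
        -1.23662039e-01],
       [ 0.00000000e+00,  0.00000000e+00,  0.00000000e+00,
         1.00000000e+00]]), 'shot': 3}
```

View pics/scene0.png

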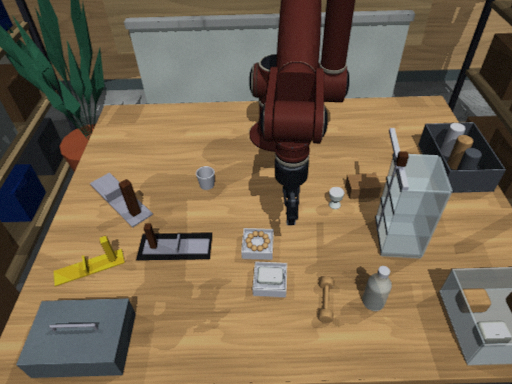

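View pics/side0.png

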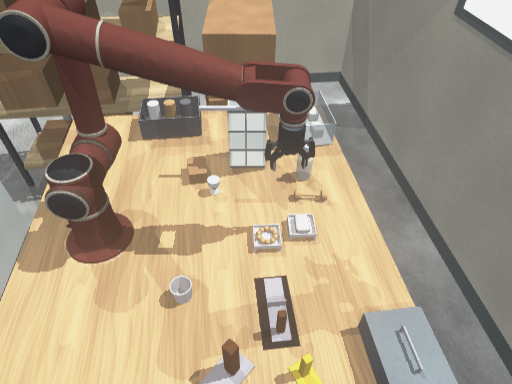

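View pics/wrist0.png

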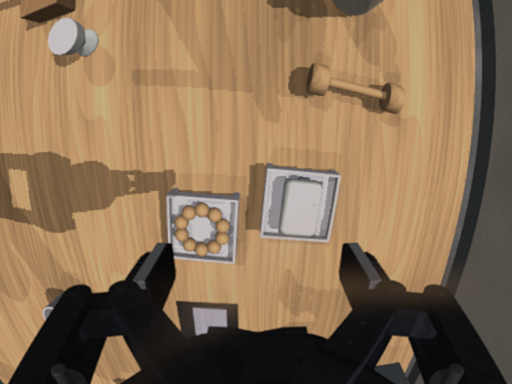

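Run:
```python
from h import *
for n in ['scene','side','wrist']:
    p=eyes.get_image(n)
    for q in ['ring_tray','case_tray','giraffe_tray','lifter','lifter_mid','mat','rack','rod','rod_knob','tier0','tier2','egg_cup','baby_bottle','rattle','carton','beaker']:
        try:
            r=spotter.mark_of(q,p)
            print(n,q,[(np.round(d['centre'],3).tolist(),round(d['confidence'],2)) for d in r])
        except Exception as e: print(n,q,e)
st()
```

```text
scene ring_tray [([0.552, -0.083, -0.004], 0.74)]
scene case_tray [([0.674, -0.051, 0.001], 0.81), ([0.745, 0.093, -0.002], 0.75)]
scene giraffe_tray [([0.389, 0.172, -0.001], 0.33)]
scene lifter [([0.405, -0.484, 0.002], 0.91), ([0.542, -0.398, 0.002], 0.89), ([0.536, 0.345, 0.108], 0.6)]
scene lifter_mid [([0.329, -0.547, 0.001], 0.86), ([0.609, -0.575, -0.001], 0.6), ([0.547, -0.326, 0.002], 0.58)]
scene mat [([0.54, -0.335, -0.005], 0.83)]
scene rack [([0.536, 0.347, -0.002], 0.67)]
scene rod it knows: baby_bottle, beaker, carton, case_tray, egg_cup, giraffe_tray, lifter, lifter_mid, mat, rack, rattle, ring_tray, rod_knob, tier
scene rod_knob [([0.527, 0.291, 0.308], 0.57), ([0.554, -0.084, -0.004], 0.2)]
scene tier0 [([0.536, 0.342, 0.108], 0.96), ([0.535, 0.343, 0.02], 0.9), ([0.535, 0.338, 0.19], 0.71), ([0.391, 0.171, -0.0], 0.67)]
scene tier2 [([0.536, 0.342, 0.108], 0.96), ([0.535, 0.343, 0.02], 0.9), ([0.535, 0.338, 0.19], 0.71), ([0.391, 0.171, -0.0], 0.67)]
scene egg_cup []
scene baby_bottle [([0.744, 0.229, -0.002], 0.9)]
scene rattle [([0.744, 0.097, 0.0], 0.77)]
scene
[... 1205 characters left out ...]
-0.258, -0.001], 0.94)]
wrist ring_tray [([0.553, -0.083, -0.002], 0.84)]
wrist case_tray []
wrist giraffe_tray []
wrist lifter []
wrist lifter_mid [([0.278, -0.255, -0.005], 0.63)]
wrist mat []
wrist rack []
wrist rod it knows: baby_bottle, beaker, carton, case_tray, egg_cup, giraffe_tray, lifter, lifter_mid, mat, rack, rattle, ring_tray, rod_knob, tier
wrist rod_knob []
wrist tier0 []
wrist tier2 []
wrist egg_cup [([0.392, 0.174, 0.002], 0.72)]
wrist baby_bottle []
wrist rattle [([0.389, 0.174, 0.004], 0.74), ([0.748, 0.093, 0.002], 0.66)]
wrist carton []
wrist beaker [([0.276, -0.252, -0.005], 0.72)]
t 2.55 pos [ 0.625 -0.     0.25 ] rot [-2.221 -2.221  0.   ] F [ 0.6 -0.3  0.4] op 0.0852
```

Run:
```python
from h import *
a=cv2.imread('pics/scene0.png'); b=cv2.imread('pics/side0.png'); c=cv2.imread('pics/wrist0.png')
x=cv2.resize(a[215:305,225:300],(400,480),interpolation=3)
y=cv2.resize(b[205:255,240:320],(400,250),interpolation=3)
z=cv2.resize(c[150:280,150:360],(400,250),interpolation=3)
cv2.imwrite('pics/crop1.png',np.hstack([x,np.vstack([y,z])[:480]]))
x=cv2.resize(a[165:290,50:220],(680,500),interpolation=3)
cv2.imwrite('pics/crop2.png',x)
```

```text
(no output)
```

View pics/crop1.png

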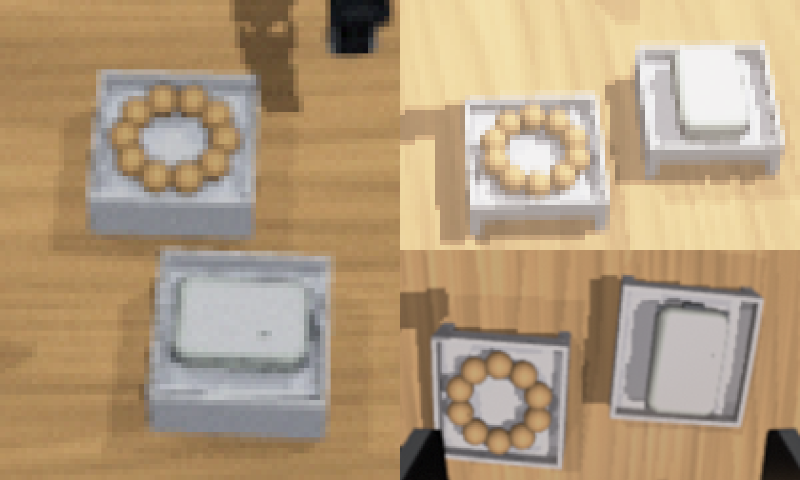

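View pics/crop2.png

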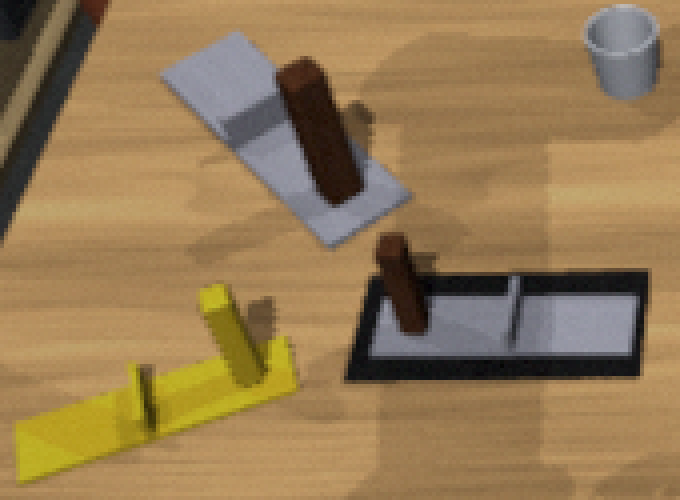

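```bash
cat >> h.py <<'E'
def K(p):
    f=p['image'].shape[0]/2/np.tan(np.radians(p['vertical_fov'])/2)
    return f
def proj(p,X,o=None):
    X=np.atleast_2d(np.asarray(X,float)); f=K(p)
    if 'rvec' in p:
        c=X@R.from_rotvec(p['rvec']).as_matrix().T+p['tvec']
        return np.c_[f*c[:,0]/c[:,2]+p['cx'],f*c[:,1]/c[:,2]+p['cy']]
    Rt=R.from_rotvec(o['tool_rot']).as_matrix()
    tt=(X-o['tool_pos'])@Rt; M=p['mount']; c=(tt-M[:3,3])@M[:3,:3]
    n=np.linalg.norm(c[:,:2],axis=1)+1e-12; th=np.arctan2(n,c[:,2])
    return np.c_[f*th*c[:,0]/n+p['cx'],f*th*c[:,1]/n+p['cy']]
def ortho(p,z,x0,x1,y0,y1,mm=0.5,o=None):
    """top view of plane z; image columns = world y, rows = world x; mm per px"""
    xs=np.arange(x0,x1,mm/1000); ys=np.arange(y0,y1,mm/1000)
    gx,gy=np.meshgrid(xs,ys,indexing='ij')
    uv=proj(p,np.c_[gx.ravel(),gy.ravel(),np.full(gx.size,z)],o)
    m=uv.reshape(*gx.shape,2).astype(np.float32)
    return cv2.remap(p['image'],m[...,0],m[...,1],cv2.INTER_CUBIC)[:,:,::-1]
def grid(im,x0,y0,mm=0.5,step=0.02):
    im=im.copy()
    for i in range(0,10000):
        r=int(i*step*1000/mm)
        if r<im.shape[0]: cv2.line(im,(0,r),(5,r),(0,0,255),1); cv2.putText(im,'%.2f'%(x0+i*step),(6,r+4),0,.3,(0,0,255),1)
        if r<im.shape[1]: cv2.line(im,(r,0),(r,5),(255,0,0),1); cv2.putText(im,'%.2f'%(y0+i*step),(r-8,16),0,.3,(255,0,0),1)
    return im
E
python3 - <<'E'
from h import *
o=ctrl.get_obs()
for n in ['scene','side']:
    p=eyes.get_image(n)
    a=grid(ortho(p,0.032,0.48,0.76,-0.15,0.02),0.48,-0.15)
    b=grid(ortho(p,0.007,0.46,0.62,-0.46,-0.21),0.46,-0.46)
    cv2.imwrite(f'pics/or_{n}.png',np.vstack([np.hstack([a,np.zeros((a.shape[0],500-a.shape[1],3),np.uint8)])[:, :500],b])[:600] if 0 else a)
    cv2.imwrite(f'pics/orL_{n}.png',b)
A=[cv2.imread(f'pics/or_{n}.png') for n in ['scene','side']]
cv2.imwrite('pics/or.png',np.hstack(A))
A=[cv2.imread(f'pics/orL_{n}.png') for n in ['scene','side']]
cv2.imwrite('pics/orL.png',np.vstack(A)[:600])
E
```

```text
(no output)
```

View pics/or.png

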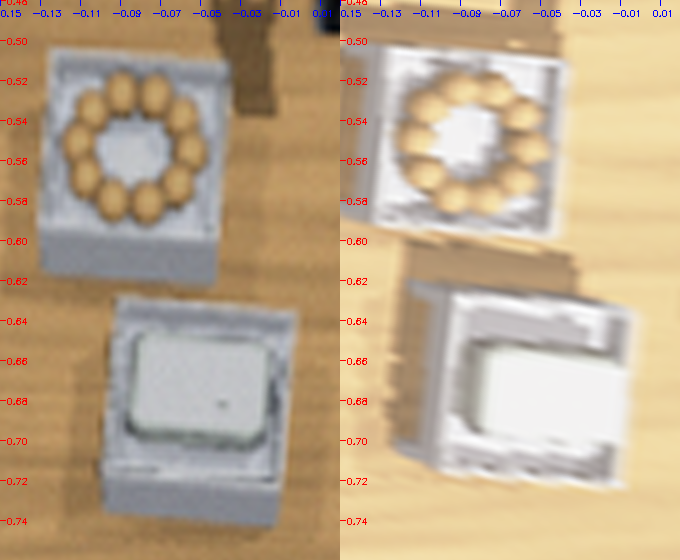

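View pics/orL.png

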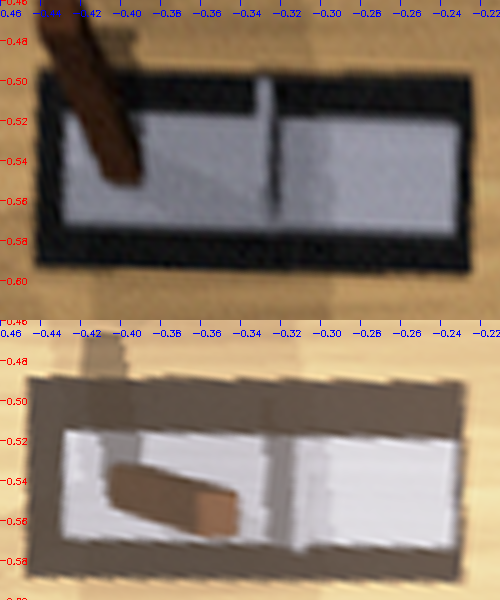

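Run:
```python
from h import *
a=cv2.imread('pics/scene0.png'); b=cv2.imread('pics/side0.png')
x=cv2.resize(a[130:230,255:345],(400,444),interpolation=3)
y=cv2.resize(b[80:180,250:330],(355,444),interpolation=3)
cv2.imwrite('pics/crop3.png',np.hstack([x,y]))
x=cv2.resize(a[120:270,365:465],(400,600),interpolation=3)
y=cv2.resize(b[70:190,210:330],(400,400),interpolation=3)
cv2.imwrite('pics/crop4.png',np.hstack([x[:,:],np.vstack([y,np.zeros((200,400,3),np.uint8)])]))
```

```text
(no output)
```

View pics/crop3.png

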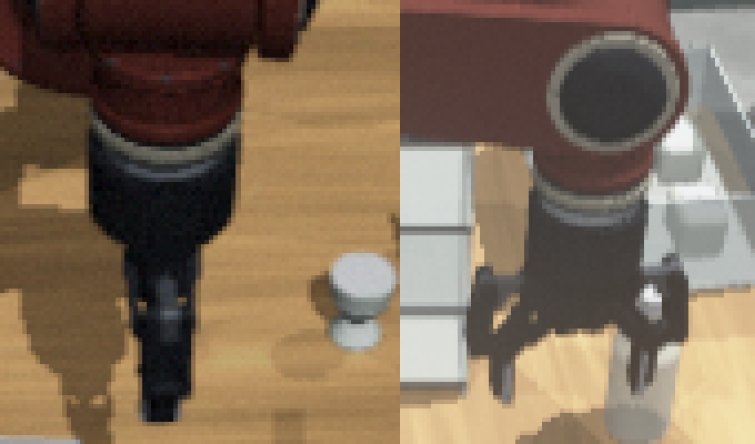

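View pics/crop4.png

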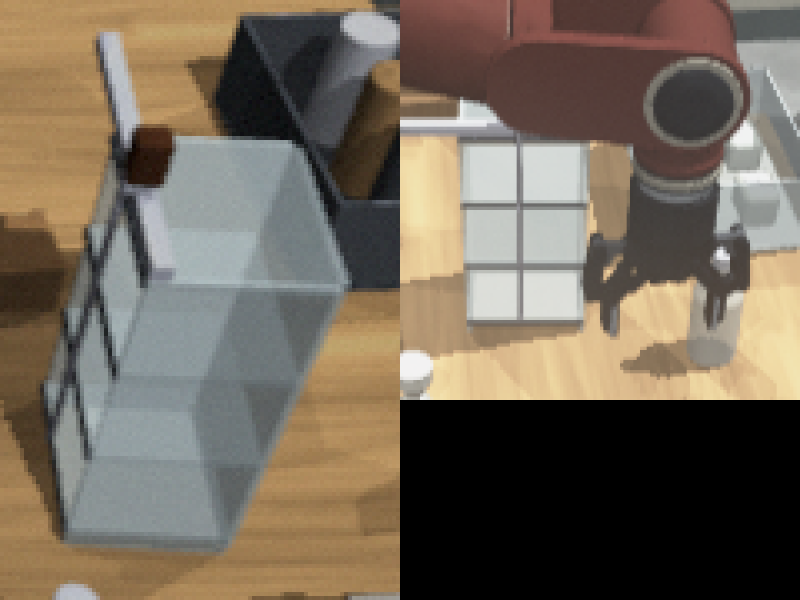

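Run:
```python
from h import *
A=[]
for n in ['scene','side']:
    p=eyes.get_image(n)
    A.append(grid(ortho(p,0.275,0.36,0.66,0.22,0.42,.6),0.36,0.22,.6))
    for q in ['rod_knob','rack']:
      for f in (spotter.look_for,spotter.mark_of):
        print(n,q,[(np.round(d['centre'],3).tolist(),round(d['confidence'],2)) for d in f(q,p)])
    if n=='scene': A.append(grid(ortho(p,0.329,0.36,0.66,0.22,0.42,.6),0.36,0.22,.6))
cv2.imwrite('pics/orR.png',np.hstack(A)[:, :800])
```

```text
scene rod_knob [([0.524, 0.284, 0.293], 0.83), ([0.6, 0.326, 0.208], 0.38)]
scene rod_knob [([0.522, 0.291, 0.311], 0.53), ([0.535, 0.347, -0.001], 0.4)]
scene rack [([0.599, 0.329, 0.203], 0.72)]
scene rack [([0.534, 0.348, -0.002], 0.79)]
side rod_knob [([0.521, 0.312, 0.126], 0.36)]
side rod_knob []
side rack [([0.523, 0.312, 0.127], 0.8)]
side rack [([0.537, 0.339, 0.002], 0.92)]
```

View pics/orR.png

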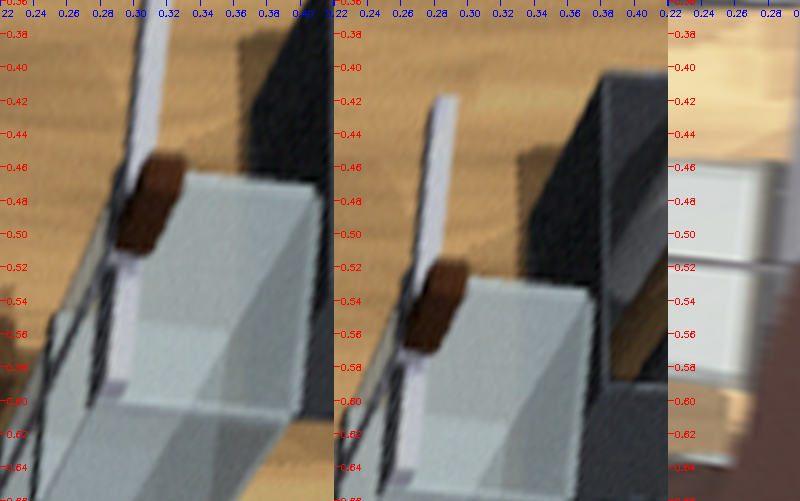

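```bash
python3 -m crank '[[0,0,0,0,0,-40,-1],[0,0,0,0,0,-40,-1],[0,0,0,0,0,-40,-1],[0,0,0,0,-20,-35,-1],[0,0,0,38,-13,0,-1],[0,0,0,38,-13,0,-1],[0,0,0,38,-13,0,-1],[0,0,0,38,-13,0,-1]]' && python3 -m crank '[[0,0,0.035,38,-13,0,-1],[0,0,0.035,38,-13,0,-1],[0,0,0,30,-10,0,-1],[0,0,0,30,-10,0,-1],[0,0,0,0,0,0,-1],[0,0,0,0,0,0,-1]]'
python3 - <<'E'
from h import *
o=st(); p=eyes.get_image('wrist'); save('wrist1',p)
print(np.round(R.from_rotvec(o['tool_rot']).as_matrix(),3))
for q in ['rod_knob','rack','giraffe_tray']:
  for f in (spotter.look_for,spotter.mark_of):
    print(q,[(np.round(d['centre'],3).tolist(),round(d['confidence'],2)) for d in f(q,p)])
print(proj(p,[[.525,.29,.311],[.530,.278,.311]],o))
s=eyes.get_image('scene'); save('scene1',s)
E
```

```text
t: 3.82
tool_pos: [0.5524, 0.1496, 0.4104]
tool_rot: [-2.235, -2.202, 0.004]
contact_force: [0.8, 0.2, 0.4]
opening: 0.0851
t: 4.32
tool_pos: [0.5077, 0.3008, 0.4133]
tool_rot: [-2.305, -2.129, -0.004]
contact_force: [1.2, -0.2, 0.4]
opening: 0.0855
t 4.32 pos [0.5077 0.3008 0.4133] rot [-2.305 -2.129 -0.004] F [ 1.2 -0.2  0.4] op 0.0855
[[ 0.079  0.997 -0.   ]
 [ 0.997 -0.079  0.004]
 [ 0.004 -0.001 -1.   ]]
rod_knob [([0.516, 0.298, 0.328], 0.75)]
rod_knob [([0.522, 0.29, 0.309], 0.94)]
rack [([0.523, 0.34, 0.277], 0.96)]
rack [([0.332, 0.274, -0.0], 0.26)]
giraffe_tray []
giraffe_tray []
[[280.23723869 209.1099578 ]
 [286.99138758 222.15308885]]
```

View pics/wrist1.png

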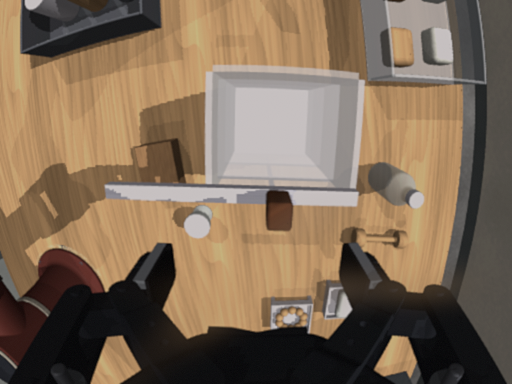

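View pics/scene1.png

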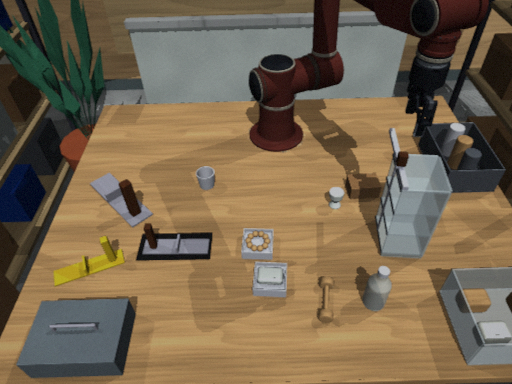

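```bash
python3 -m crank '[[0,0,0,-10,16,10,-1],[0,0,0,0,0,28,-1],[0,0,0,0,0,28,-1],[0,0,0,0,0,20,-1],[0,0,0,0,0,10,-1],[0,0,0,0,0,0,-1]]'
python3 - <<'E'
from h import *
o=st(); p=eyes.get_image('wrist'); save('wrist2',p)
a=grid(ortho(p,0.275,0.36,0.66,0.26,0.44,.6,o),0.36,0.26,.6)
b=grid(ortho(p,0.329,0.36,0.66,0.26,0.44,.6,o),0.36,0.26,.6)
cv2.imwrite('pics/orK.png',np.hstack([a,b]))
E
```

```text
t: 5.22
tool_pos: [0.5274, 0.2841, 0.3172]
tool_rot: [-2.318, -2.119, -0.015]
contact_force: [-0.1, -0.1, -0.5]
opening: 0.0853
t 5.22 pos [0.5274 0.2841 0.3172] rot [-2.318 -2.119 -0.015] F [-0.1 -0.1 -0.5] op 0.0853
```

View pics/wrist2.png

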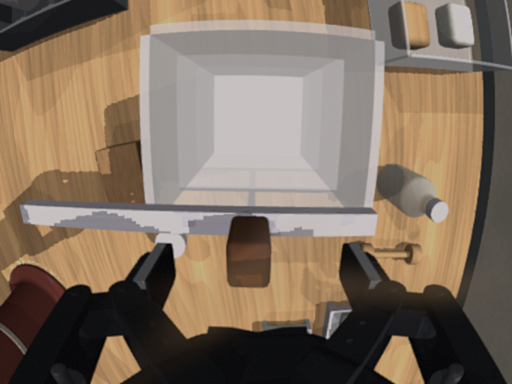

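View pics/orK.png

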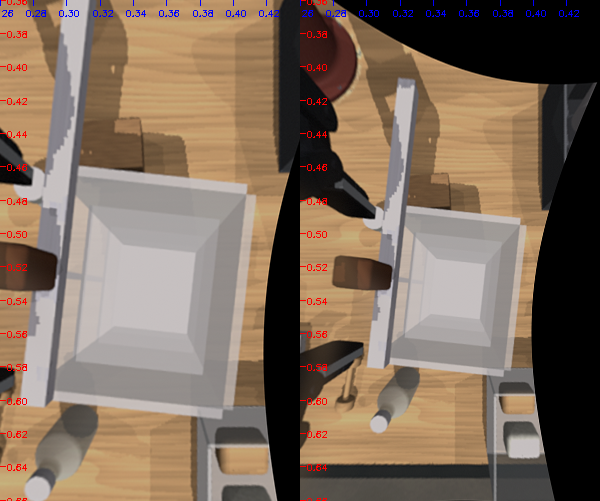

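```bash
python3 -m crank '[[0,0,0.02,6,-5,-2,-1],[0,0,0,0,0,0,1],[0,0,0,0,0,0,1],[0,0,0,0,0,0,1],[0,0,0,0,0,0,1],[0,0,0,0,0,0,1],[0,0,0,0,0,0,1],[0,0,0,0,0,0,1]]' 30
python3 - <<'E'
from h import *
o=st(); p=eyes.get_image('wrist'); save('wrist3',p)
print(np.round(R.from_rotvec(o['tool_rot']).as_matrix(),3))
E
```

```text
t: 5.93
tool_pos: [0.5259, 0.2905, 0.3285]
tool_rot: [2.338, 2.094, 0.032]
contact_force: [0.1, 0.3, -1.4]
opening: 0.0192
t 5.93 pos [0.5259 0.2905 0.3285] rot [2.338 2.094 0.032] F [ 0.1  0.3 -1.4] op 0.0192
[[ 0.11   0.994  0.017]
 [ 0.994 -0.11   0.011]
 [ 0.013  0.016 -1.   ]]
```

View pics/wrist3.png

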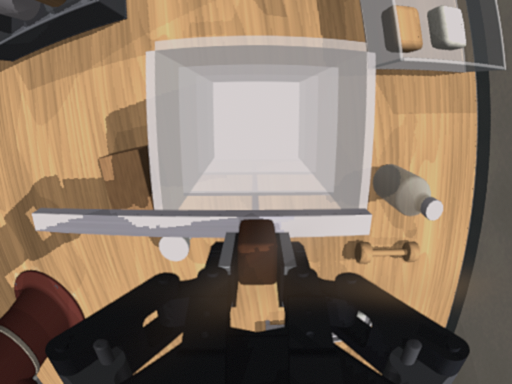

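```bash
python3 -m crank '[[0,0,0,0,-25,0,1],[0,0,0,0,-30,0,1],[0,0,0,0,-30,0,1],[0,0,0,0,-30,0,1],[0,0,0,0,-20,0,1],[0,0,0,0,-8,0,1],[0,0,0,0,0,0,1]]'
python3 - <<'E'
from h import *
o=st(); p=eyes.get_image('wrist'); save('wrist4',p)
p=eyes.get_image('scene'); save('scene4',p)
print(np.round(R.from_rotvec(o['tool_rot']).as_matrix(),3))
E
```

```text
t: 6.57
tool_pos: [0.3899, 0.3054, 0.3286]
tool_rot: [2.326, 2.076, 0.072]
contact_force: [1.1, 1.2, -1.5]
opening: 0.0193
t 6.57 pos [0.3899 0.3054 0.3286] rot [2.326 2.076 0.072] F [ 1.1  1.2 -1.5] op 0.0193
[[ 0.113  0.992  0.05 ]
 [ 0.993 -0.114  0.013]
 [ 0.019  0.048 -0.999]]
```

View pics/wrist4.png

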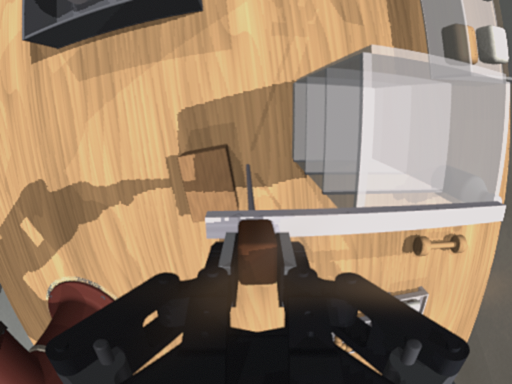

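View pics/scene4.png

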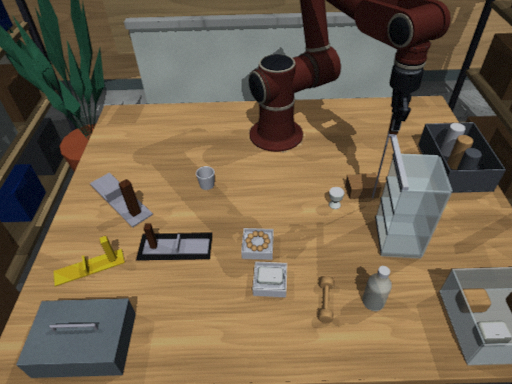

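```bash
python3 -m crank '[[0,0,0,0,-8,0,1],[0,0,0,0,-4,0,1],[0,0,0,0,0,0,-1],[0,0,0,0,0,0,-1],[0,0,0,0,0,0,-1],[0,0,0,0,0,0,-1],[0,0,0,0,0,-30,-1],[0.05,-0.013,0,0,0,-40,-1]]'; python3 -c "
from h import *
o=st();print(np.round(R.from_rotvec(o['tool_rot']).as_matrix(),3))"
```

```text
t: 7.33
tool_pos: [0.3816, 0.3025, 0.3895]
tool_rot: [2.341, 2.077, 0.012]
contact_force: [0.5, 0.0, 0.8]
opening: 0.0851
t 7.33 pos [0.3816 0.3025 0.3895] rot [2.341 2.077 0.012] F [0.5 0.  0.8] op 0.0851
[[ 0.119  0.993  0.014]
 [ 0.993 -0.119 -0.004]
 [-0.002  0.014 -1.   ]]
```

```bash
cat >> h.py <<'E'
def togo(target, dirx=None, off=(0,0,0)):
    """total tool-frame shift (mm) and turn to get TCP to target with tool x along slope dirx (dx/dy), tool down"""
    o=st(); M=R.from_rotvec(o['tool_rot']).as_matrix()
    d=(np.array(target)-o['tool_pos'])
    print('shift tool mm',np.round(M.T@d*1000,1),'dist',round(np.linalg.norm(d)*1000))
    if dirx is not None:
        a=np.arctan(dirx); x=np.array([np.sin(a),np.cos(a),0]); z=np.array([0,0,-1.]); y=np.cross(z,x)
        T=np.c_[x,y,z]; print('turn',np.round(R.from_matrix(M.T@T).as_rotvec(),3))
    return o
E
python3 -c "
from h import *
togo([.544,-.40,.25],.02)"
```

```text
t 7.33 pos [0.3816 0.3025 0.3895] rot [2.341 2.077 0.012] F [0.5 0.  0.8] op 0.0851
shift tool mm [-677.8  243.1  144.4] dist 734
turn [ 0.014  0.003 -0.1  ]
```

```bash
python3 -m crank '[[0.014,0,-0.1,-38,14,0,-1],[0,0,0,-39,10,5,-1],[0,0,0,-39,10,5,-1],[0,0,0,-39,10,5,-1],[0,0,0,-39,10,5,-1],[0,0,0,-39,10,5,-1],[0,0,0,-39,10,5,-1],[0,0,0,-39,10,5,-1]]' >/dev/null&& python3 -m crank '[[0,0,0,-39,10,5,-1],[0,0,0,-39,10,5,-1],[0,0,0,-39,10,5,-1],[0,0,0,-39,10,5,-1],[0,0,0,-39,10,5,-1],[0,0,0,-39,10,5,-1],[0,0,0,-39,10,5,-1],[0,0,0,-39,10,5,-1]]' && python3 -c "
from h import *
togo([.544,-.40,.25],.02)"
```

```text
t: 8.67
tool_pos: [0.5422, -0.3328, 0.3263]
tool_rot: [2.212, 2.219, 0.034]
contact_force: [-0.3, 0.3, -0.3]
opening: 0.0854
t 8.67 pos [ 0.5422 -0.3328  0.3263] rot [2.212 2.219 0.034] F [-0.3  0.3 -0.3] op 0.0854
shift tool mm [-67.9  -0.   75.6] dist 102
turn [ 0.021 -0.01   0.023]
```

```bash
python3 -m crank '[[0.021,-0.01,0.023,-28,0,28,-1],[0,0,0,-28,0,30,-1],[0,0,0,-12,0,17,-1],[0,0,0,0,0,0,-1]]'
python3 - <<'E'
from h import *
o=togo([.544,-.40,.08],.02)
p=eyes.get_image('wrist'); save('wrist5',p)
for q in ['lifter','lifter_mid','mat']:
    print(q,[(np.round(d['centre'],3).tolist(),round(d['confidence'],2)) for d in spotter.mark_of(q,p)])
a=grid(ortho(p,0.007,0.46,0.62,-0.46,-0.2,.5,o),0.46,-0.46,.5)
b=grid(ortho(p,0.102,0.46,0.62,-0.46,-0.2,.5,o),0.46,-0.46,.5)
cv2.imwrite('pics/orH.png',np.vstack([a,b])[:600])
E
```

```text
t: 9.0
tool_pos: [0.5424, -0.4115, 0.247]
tool_rot: [2.25, 2.19, -0.002]
contact_force: [-0.2, 0.8, -1.9]
opening: 0.085
t 9.0 pos [ 0.5424 -0.4115  0.247 ] rot [ 2.25e+00  2.19e+00 -2.00e-03] F [-0.2  0.8 -1.9] op 0.085
shift tool mm [ 11.9   1.3 167. ] dist 167
turn [-0.     0.002 -0.007]
lifter [([0.402, -0.482, -0.001], 0.92), ([0.542, -0.397, 0.001], 0.82), ([0.584, -0.518, -0.004], 0.57)]
lifter_mid [([0.334, -0.55, -0.002], 0.73), ([0.547, -0.331, 0.008], 0.72), ([0.613, -0.571, 0.001], 0.71)]
mat []
```

View pics/wrist5.png

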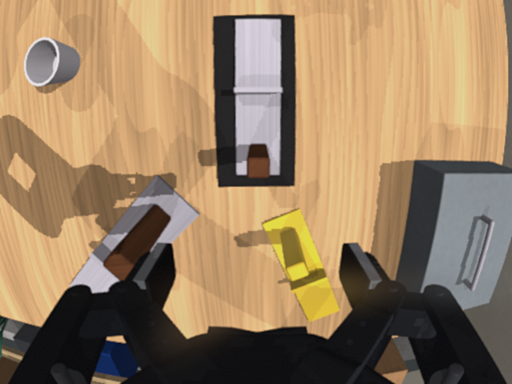

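View pics/orH.png

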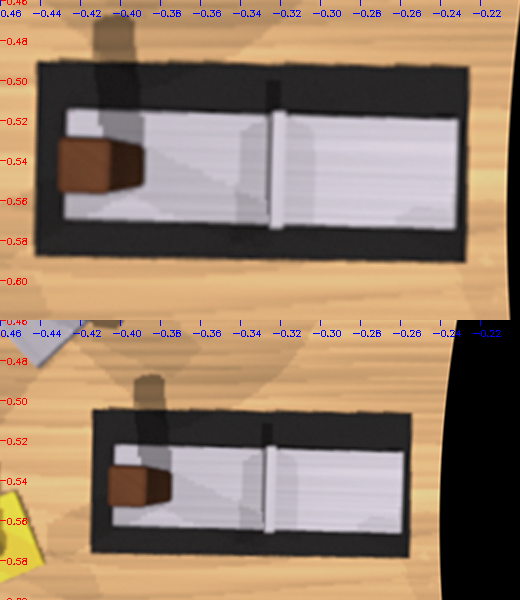

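```bash
python3 -m crank '[[0,0,0,14,0,35,-1],[0,0,0,0,0,38,-1],[0,0,0,0,0,38,-1],[0,0,0,0,0,30,-1],[0,0,0,0,0,18,-1],[0,0,0,0,0,5,-1]]' && python3 -c "
from h import *
togo([.542,-.398,.08],.026)"
```

```text
t: 9.7
tool_pos: [0.5595, -0.3963, 0.1099]
tool_rot: [2.202, 2.173, 0.006]
contact_force: [-0.5, -0.1, -1.2]
opening: 0.0857
t 9.7 pos [ 0.5595 -0.3963  0.1099] rot [2.202 2.173 0.006] F [-0.5 -0.1 -1.2] op 0.0857
shift tool mm [ -1.  -18.6  29.2] dist 35
turn [0.038 0.031 0.013]
```

```bash
python3 -m crank '[[0.038,0.031,0.013,-1,-18,0,-1],[0,0,0,0,0,15,-1],[0,0,0,0,0,0,-1]]' && python3 -c "
from h import *
togo([.542,-.398,.08],.026)"
```

```text
t: 9.95
tool_pos: [0.5445, -0.3949, 0.0987]
tool_rot: [2.242, 2.194, 0.001]
contact_force: [-0.3, 0.4, -1.0]
opening: 0.0855
t 9.95 pos [ 0.5445 -0.3949  0.0987] rot [2.242e+00 2.194e+00 1.000e-03] F [-0.3  0.4 -1. ] op 0.0855
shift tool mm [-3.1 -2.5 18.7] dist 19
turn [0.004 0.003 0.004]
```

```bash
python3 -m crank '[[0.004,0.003,0.004,-3,-2,14,-1],[0,0,0,0,0,7,-1],[0,0,0,0,0,0,-1]]' && python3 -c "
from h import *
togo([.542,-.398,.08],.026)"
```

```text
t: 10.2
tool_pos: [0.546, -0.3991, 0.0816]
tool_rot: [2.241, 2.187, 0.002]
contact_force: [0.6, 0.5, -0.6]
opening: 0.0856
t 10.2 pos [ 0.546  -0.3991  0.0816] rot [2.241e+00 2.187e+00 2.000e-03] F [ 0.6  0.5 -0.6] op 0.0856
shift tool mm [ 1.  -4.   1.5] dist 4
turn [0.008 0.006 0.002]
```

```bash
python3 -m crank '[[0.008,0.006,0.002,1,-4,0,-1],[0,0,0,0,0,0,1],[0,0,0,0,0,0,1],[0,0,0,0,0,0,1],[0,0,0,0,0,0,1],[0,0,0,0,0,0,1],[0,0,0,0,0,0,1],[0,0,0,0,0,0,1]]' 70 && python3 -c "
from h import *
togo([.542,-.398,.08],.026)"
```

```text
t: 10.87
tool_pos: [0.5429, -0.3984, 0.083]
tool_rot: [2.249, 2.191, 0.001]
contact_force: [0.3, -0.3, -2.1]
opening: 0.021
t 10.87 pos [ 0.5429 -0.3984  0.083 ] rot [2.249e+00 2.191e+00 1.000e-03] F [ 0.3 -0.3 -2.1] op 0.021
shift tool mm [ 0.3 -0.9  3. ] dist 3
turn [ 0.002  0.001 -0.   ]
```

```bash
python3 -m crank '[[0,0,0,0,0,-20,1],[0,0,0,0,0,-25,1],[0,0,0.02,20,0,-10,1],[0,0,0,30,0,0,1],[0,0,0,20,0,0,1],[0,0,0,0,0,0,1]]'
python3 - <<'E'
from h import *
o=togo([.540,-.313,.13],.055)
p=eyes.get_image('wrist'); save('wrist6',p)
for q in ['ring_tray','case_tray']:
    print(q,[(np.round(d['centre'],3).tolist(),round(d['confidence'],2)) for d in spotter.mark_of(q,p)])
a=grid(ortho(p,0.032,0.48,0.74,-0.15,0.05,.5,o),0.48,-0.15,.5)
s=eyes.get_image('side'); save('side6',s)
cv2.imwrite('pics/orT.png',np.hstack([a,cv2.resize(s['image'][210:330,220:320,::-1],(400,480))[:520] if 0 else a[:, :1]]))
cv2.imwrite('pics/s6.png',cv2.resize(s['image'][150:350,200:340,::-1],(420,600),interpolation=3))
E
```

```text
t: 11.37
tool_pos: [0.5432, -0.3262, 0.1362]
tool_rot: [-2.274, -2.162, 0.001]
contact_force: [-0.7, 0.2, -1.5]
opening: 0.0215
t 11.37 pos [ 0.5432 -0.3262  0.1362] rot [-2.274e+00 -2.162e+00  1.000e-03] F [-0.7  0.2 -1.5] op 0.0215
shift tool mm [13.  -3.8  6.3] dist 15
turn [-0.004 -0.003  0.005]
ring_tray []
case_tray []
```

View pics/wrist6.png

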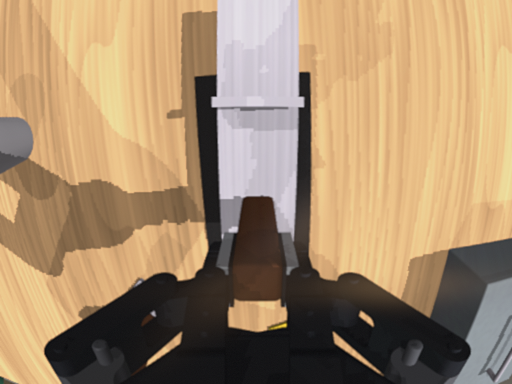

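View pics/orT.png

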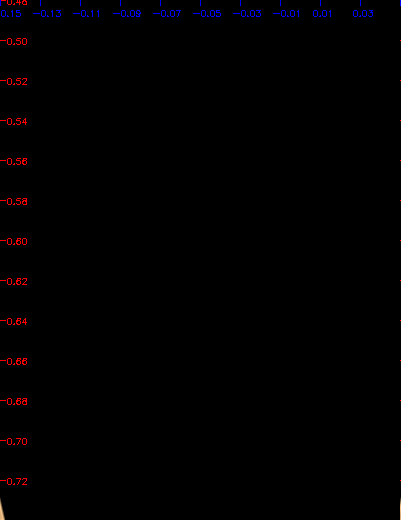

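View pics/s6.png

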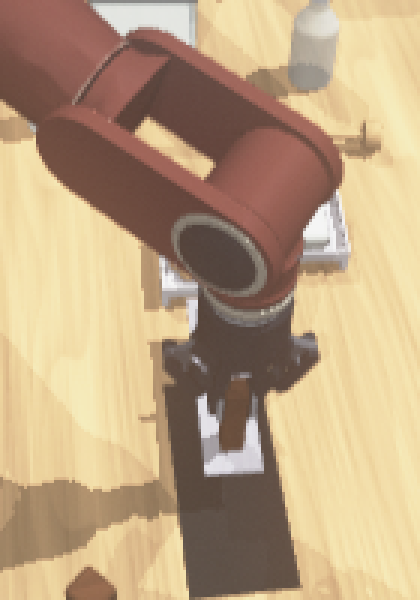

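```bash
cat >> h.py <<'E'
def traybox(p,z=0.036):
    for q in ['ring_tray','case_tray']:
        print(q,[(np.round(d['centre'],3).tolist(),round(d['confidence'],2)) for d in spotter.mark_of(q,p)])
E
python3 - <<'E'
from h import *
s=eyes.get_image('scene'); save('scene7',s); traybox(s)
a=grid(ortho(s,0.032,0.48,0.74,-0.15,0.05,.5),0.48,-0.15,.5)
c=cv2.resize(s['image'][190:310,130:310,::-1],(780//2,260),interpolation=3)
cv2.imwrite('pics/orT2.png',np.hstack([a,np.vstack([c,c*0])]))
E
```

```text
ring_tray [([0.554, -0.084, -0.003], 0.66)]
case_tray [([0.674, -0.05, -0.002], 0.81)]
```

View pics/orT2.png

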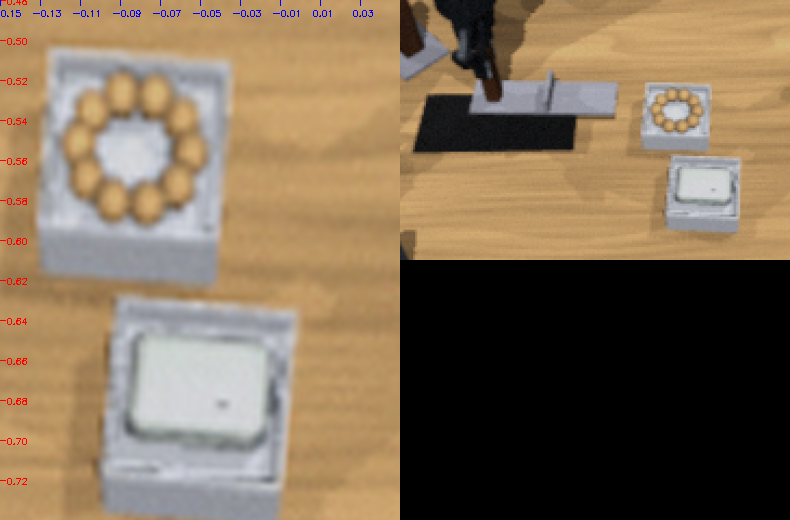

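```bash
python3 -m crank '[[-0.004,-0.003,0.007,13,-4,20,1],[0,0,0,0,0,18,1],[0,0,0,0,0,10,1],[0,0,0,0,0,0,1]]'
python3 - <<'E'
from h import *
togo([.539,-.313,.085],.06)
E
```

```text
t: 12.05
tool_pos: [0.5401, -0.3203, 0.0878]
tool_rot: [2.288, 2.145, -0.002]
contact_force: [-1.1, -0.0, -2.7]
opening: 0.0211
t 12.05 pos [ 0.5401 -0.3203  0.0878] rot [ 2.288e+00  2.145e+00 -2.000e-03] F [-1.1 -0.  -2.7] op 0.0211
shift tool mm [ 7.2 -1.6  2.7] dist 8
turn [ 0.003  0.005 -0.005]
```

```bash
python3 -m crank '[[0.003,0.005,-0.004,7,-2,3,1],[0,0,0,0,0,0,1]]'
python3 - <<'E'
from h import *
o=togo([.539,-.313,.085],.06)
s=eyes.get_image('scene'); save('scene8',s); b=eyes.get_image('side'); 
tip=o['tool_pos']+R.from_rotvec(o['tool_rot']).apply([.165,0,.078])
print(tip)
c=cv2.resize(s['image'][210:290,180:290,::-1],(550,400),interpolation=3)
d=cv2.resize(b['image'][200:300,230:330,::-1],(250,250),interpolation=3)
cv2.imwrite('pics/t8.png',np.hstack([c,np.vstack([d,d[:150]*0])]))
E
```

```text
t: 12.22
tool_pos: [0.5381, -0.3135, 0.0841]
tool_rot: [-2.287, -2.15, -0.001]
contact_force: [-0.6, 0.4, -2.6]
opening: 0.0214
t 12.22 pos [ 0.5381 -0.3135  0.0841] rot [-2.287e+00 -2.150e+00 -1.000e-03] F [-0.6  0.4 -2.6] op 0.0214
shift tool mm [ 0.6  0.8 -0.9] dist 1
turn [-0.001 -0.002 -0.002]
[ 0.54821978 -0.14868441  0.006429  ]
```

View pics/t8.png

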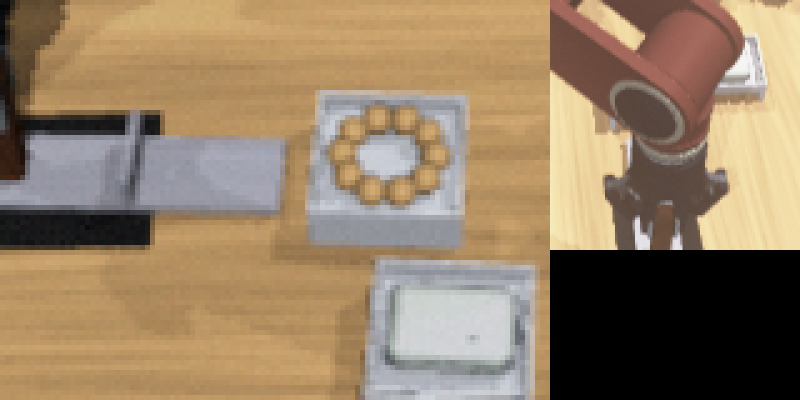

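```bash
python3 -m crank '[[0,0,-0.002,15,1,-2,1],[0,0,0,15,0,0,1],[0,0,0,12,0,0,1]]' && python3 -c "
from h import *
togo([.5453,-.2095,.086],.06)"
```

```text
t: 12.57
tool_pos: [0.5443, -0.2738, 0.0908]
tool_rot: [2.285, 2.145, 0.002]
contact_force: [0.6, 0.5, -2.2]
opening: 0.021
t 12.57 pos [ 0.5443 -0.2738  0.0908] rot [2.285e+00 2.145e+00 2.000e-03] F [ 0.6  0.5 -2.2] op 0.021
shift tool mm [64.3 -3.1  4.5] dist 64
turn [ 0.006  0.004 -0.003]
```

```bash
python3 -m crank '[[0.006,0.004,-0.003,2,-3,5,1],[0,0,0,10,0,1,1]]' && python3 -c "
from h import *
togo([.5453,-.2095,.086],.06)"
```

```text
t: 12.73
tool_pos: [0.5429, -0.2591, 0.086]
tool_rot: [2.283, 2.155, 0.001]
contact_force: [-0.7, -0.3, -2.3]
opening: 0.0213
t 12.73 pos [ 0.5429 -0.2591  0.086 ] rot [2.283e+00 2.155e+00 1.000e-03] F [-0.7 -0.3 -2.3] op 0.0213
shift tool mm [49.7 -0.4 -0.1] dist 50
turn [0.002 0.001 0.002]
```

```bash
python3 -m crank '[[0.002,0,0,14,-1,1,1],[0,0,0,12,-1,1,1]]' && python3 -c "
from h import *
togo([.5453,-.2095,.086],.06)"
```

```text
t: 12.9
tool_pos: [0.5424, -0.2307, 0.0838]
tool_rot: [2.284, 2.156, -0.001]
contact_force: [-0.6, 0.2, -2.1]
opening: 0.0211
t 12.9 pos [ 0.5424 -0.2307  0.0838] rot [ 2.284e+00  2.156e+00 -1.000e-03] F [-0.6  0.2 -2.1] op 0.0211
shift tool mm [21.4  1.7 -2.2] dist 22
turn [0.    0.001 0.002]
```

```bash
python3 -m crank '[[0,0,0,10,1,-2,1],[0,0,0,7,0,0,1],[0,0,0,0,0,0,1]]'
python3 - <<'E'
from h import *
o=togo([.5453,-.2095,.086],.06)
s=eyes.get_image('scene'); save('scene9',s); traybox(s)
tip=o['tool_pos']+R.from_rotvec(o['tool_rot']).apply([.165,0,.078])
f=o['tool_pos']+R.from_rotvec(o['tool_rot']).apply([.078,0,.078]); print(tip,f)
c=cv2.resize(s['image'][210:300,190:300,::-1],(660,540),interpolation=3)
cv2.imwrite('pics/t9.png',c)
E
```

```text
t: 13.15
tool_pos: [0.5437, -0.2083, 0.0849]
tool_rot: [-2.28, -2.158, 0.001]
contact_force: [0.2, -0.2, -2.1]
opening: 0.0215
t 13.15 pos [ 0.5437 -0.2083  0.0849] rot [-2.280e+00 -2.158e+00  1.000e-03] F [ 0.2 -0.2 -2.1] op 0.0215
shift tool mm [-1.1  1.7 -1.1] dist 2
turn [-0.002 -0.001  0.005]
ring_tray [([0.552, -0.08, -0.003], 0.91)]
case_tray [([0.673, -0.049, -0.002], 0.67)]
[ 0.55260648 -0.04352519  0.00700701] [ 0.547824   -0.13039363  0.00695981]
```

View pics/t9.png

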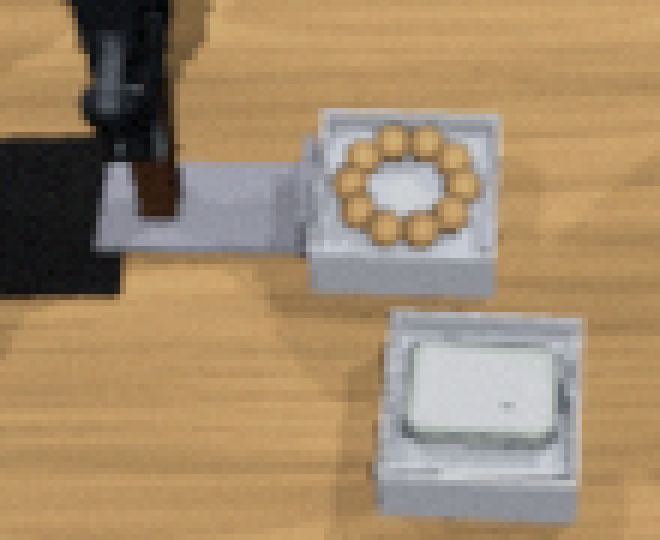

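```bash
python3 -m crank '[[0,0,0,0,0,-8,1],[0,0,0,0,0,-8,1],[0,0,0,0,0,-10,1],[0,0,0,0,0,-10,1],[0,0,0,0,0,0,1]]' 90
python3 - <<'E'
from h import *
o=togo([.5453,-.2095,.12],.06)
s=eyes.get_image('scene'); save('scene10',s); traybox(s)
b=eyes.get_image('wrist'); save('wrist10',b)
c=cv2.resize(s['image'][190:300,190:300,::-1],(400,400),interpolation=3)
cv2.imwrite('pics/t10.png',np.hstack([c,cv2.resize(b['image'][:,:,::-1],(400,300))[:400] if 0 else cv2.copyMakeBorder(cv2.resize(b['image'][:,:,::-1],(400,300)),0,100,0,0,0)]))
E
```

```text
t: 13.72
tool_pos: [0.5437, -0.2126, 0.1247]
tool_rot: [2.286, 2.155, -0.004]
contact_force: [1.2, -0.2, -2.4]
opening: 0.0212
t 13.72 pos [ 0.5437 -0.2126  0.1247] rot [ 2.286  2.155 -0.004] F [ 1.2 -0.2 -2.4] op 0.0212
shift tool mm [3.2 1.5 4.7] dist 6
turn [-0.002  0.002  0.001]
ring_tray [([0.556, -0.086, 0.029], 0.92)]
case_tray [([0.676, -0.05, 0.001], 0.84), ([0.738, 0.096, 0.001], 0.16)]
```

View pics/t10.png

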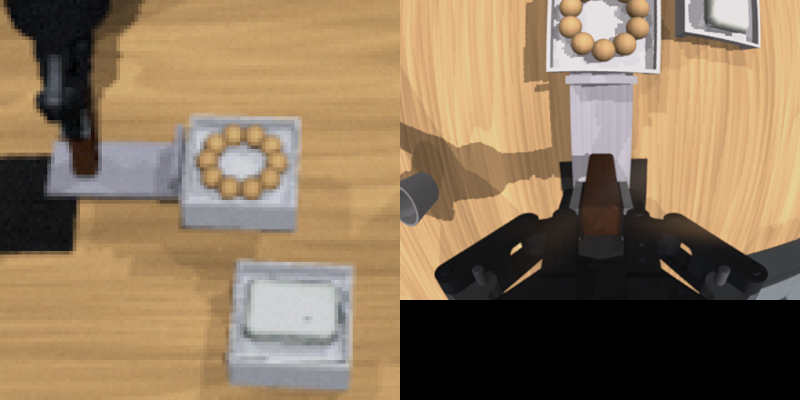

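```bash
python3 - <<'E'
from h import *
s=eyes.get_image('scene'); b=eyes.get_image('side')
for z in [.25,.3,.35,.4,.45,.5,.55,.6]: print(z,proj(s,[.625,0,z]).round(),proj(b,[.625,0,z]).round())
for y in [-.1,-.05,.05,.1]: print(y,proj(s,[.625,y,.47]).round(),proj(b,[.625,y,.47]).round())
E
python3 - <<'E'
import cv2,numpy as np
a=cv2.imread('pics/scene0.png')[60:230,230:370]
cv2.imwrite('pics/c11.png',cv2.resize(a,(490,595),interpolation=3))
E
```

```text
0.25 [[289. 208.]] [[289. 166.]]
0.3 [[290. 194.]] [[290. 153.]]
0.35 [[291. 178.]] [[291. 140.]]
0.4 [[291. 162.]] [[293. 125.]]
0.45 [[292. 144.]] [[294. 109.]]
0.5 [[293. 125.]] [[296.  92.]]
0.55 [[294. 103.]] [[297.  74.]]
0.6 [[295.  80.]] [[299.  55.]]
-0.1 [[244. 138.]] [[303. 124.]]
-0.05 [[269. 137.]] [[299. 113.]]
0.05 [[317. 136.]] [[291.  93.]]
0.1 [[341. 135.]] [[288.  84.]]
```

View pics/c11.png

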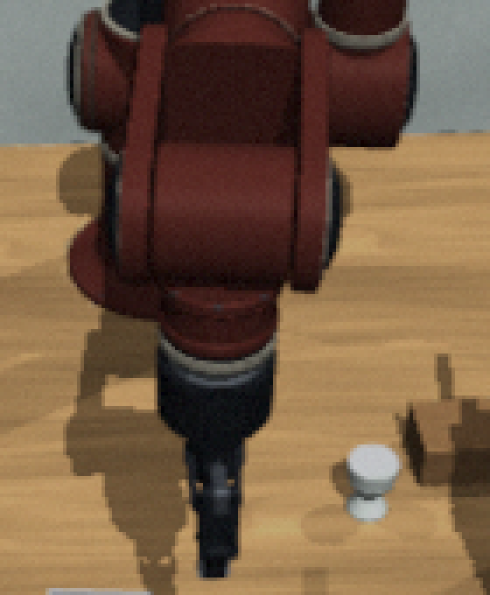

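```bash
python3 -m crank '[[0,0,0,8,0,0,1],[0,0,0.01,16,-3,0,1],[0,0,0.01,22,-5,0,1],[0,0,0.01,24,-6,1,1],[0,0,0.01,24,-6,1,1],[0,0,0,24,-6,0,1],[0,0,0,16,-4,0,1],[0,0,0,8,0,0,1]]'
python3 - <<'E'
from h import *
o=togo([.511,.096,.124],.10)
E
```

```text
t: 14.68
tool_pos: [0.5199, -0.0592, 0.1144]
tool_rot: [-2.325, -2.093, 0.012]
contact_force: [0.1, 0.3, -3.2]
opening: 0.0212
t 14.68 pos [ 0.5199 -0.0592  0.1144] rot [-2.325 -2.093  0.012] F [ 0.1  0.3 -3.2] op 0.0212
shift tool mm [153.5 -25.3  -8.7] dist 156
turn [-0.015 -0.003 -0.005]
```

```bash
python3 -m crank '[[-0.015,-0.003,-0.005,5,-1,-8,1],[0,0,0,14,-3,-4,1],[0,0,0,22,-4,-2,1],[0,0,0,24,-4,-1,1],[0,0,0,24,-4,0,1],[0,0,0,18,-3,0,1],[0,0,0,10,-2,0,1],[0,0,0,4,0,0,1]]'
python3 - <<'E'
from h import *
o=togo([.511,.096,.124],.10)
s=eyes.get_image('scene'); save('scene12',s); traybox(s)
b=eyes.get_image('side'); save('side12',b); w=eyes.get_image('wrist'); save('wrist12',w)
E
```

```text
t: 15.35
tool_pos: [0.5116, 0.0678, 0.133]
tool_rot: [2.326, 2.104, 0.004]
contact_force: [0.9, -0.6, -3.4]
opening: 0.0211
t 15.35 pos [0.5116 0.0678 0.133 ] rot [2.326 2.104 0.004] F [ 0.9 -0.6 -3.4] op 0.0211
shift tool mm [28.  -3.5  9. ] dist 30
turn [ 0.006  0.002 -0.001]
ring_tray [([0.527, 0.194, 0.038], 0.94)]
case_tray [([0.672, -0.051, -0.002], 0.77)]
```

View pics/scene12.png

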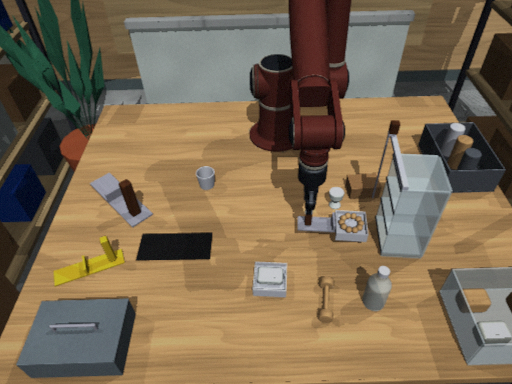

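View pics/wrist12.png

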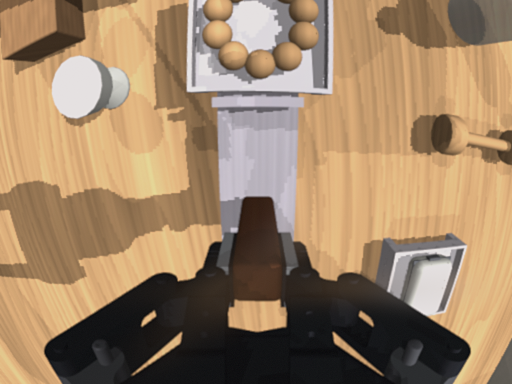

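```bash
python3 -m crank '[[0.006,0.002,-0.001,6,-3,5,1],[0,0,0,14,0,3,1],[0,0,0,16,0,0,1],[0,0,0,14,0,0,1],[0,0,0,7,0,0,1],[0,0,0,0,0,0,1]]'
python3 - <<'E'
from h import *
o=togo([.523,.2115,.124],.10)
s=eyes.get_image('scene');traybox(s)
E
```

```text
t: 16.1
tool_pos: [0.5145, 0.121, 0.1217]
tool_rot: [-2.339, -2.093, 0.007]
contact_force: [0.4, -0.1, -2.9]
opening: 0.021
t 16.1 pos [0.5145 0.121  0.1217] rot [-2.339 -2.093  0.007] F [ 0.4 -0.1 -2.9] op 0.021
shift tool mm [90.9 -1.5 -2.4] dist 91
turn [-0.005  0.001 -0.011]
ring_tray [([0.532, 0.245, 0.026], 0.67)]
case_tray [([0.674, -0.052, -0.002], 0.68), ([0.539, 0.341, 0.19], 0.67)]
```

```bash
python3 -m crank '[[-0.005,0.001,-0.011,6,-1,-3,1],[0,0,0,14,0,-1,1],[0,0,0,14,0,0,1],[0,0,0,10,0,0,1],[0,0,0,0,0,0,1]]'
python3 - <<'E'
from h import *
o=togo([.523,.2115,.124],.10)
s=eyes.get_image('scene');traybox(s); save('scene13',s); b=eyes.get_image('side'); save('side13',b)
cv2.imwrite('pics/t13.png',np.hstack([cv2.resize(s['image'][120:270,290:460,::-1],(453,400),interpolation=3),cv2.resize(b['image'][60:210,200:330,::-1],(346,400),interpolation=3)]))
E
```

```text
t: 16.67
tool_pos: [0.5183, 0.1631, 0.1269]
tool_rot: [2.332, 2.101, 0.001]
contact_force: [-0.1, 0.3, -4.8]
opening: 0.0209
t 16.67 pos [0.5183 0.1631 0.1269] rot [2.332e+00 2.101e+00 1.000e-03] F [-0.1  0.3 -4.8] op 0.0209
shift tool mm [48.7 -0.4  2.8] dist 49
turn [ 0.002  0.001 -0.004]
ring_tray [([0.534, 0.289, 0.03], 0.74)]
case_tray [([0.674, -0.052, -0.003], 0.94)]
```

View pics/t13.png

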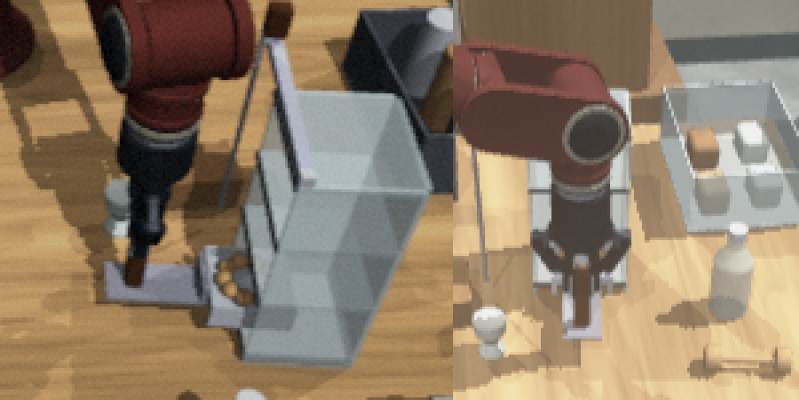

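```bash
python3 -m crank '[[0.002,0.001,-0.004,7,0,1,1],[0,0,0,12,0,0,1],[0,0,0,8,0,0,1]]'
python3 - <<'E'
from h import *
o=togo([.523,.2115,.124],.10)
s=eyes.get_image('scene');traybox(s); save('scene14',s); b=eyes.get_image('side'); save('side14',b)
cv2.imwrite('pics/t14.png',np.hstack([cv2.resize(s['image'][120:270,290:460,::-1],(453,400),interpolation=3),cv2.resize(b['image'][60:210,200:330,::-1],(346,400),interpolation=3)]))
E
```

```text
t: 17.12
tool_pos: [0.5209, 0.1876, 0.1251]
tool_rot: [2.335, 2.101, -0.004]
contact_force: [0.6, 0.6, -3.9]
opening: 0.0208
t 17.12 pos [0.5209 0.1876 0.1251] rot [ 2.335  2.101 -0.004] F [ 0.6  0.6 -3.9] op 0.0208
shift tool mm [24.  -0.4  1. ] dist 24
turn [-0.001  0.002 -0.006]
ring_tray [([0.534, 0.312, 0.029], 0.76), ([0.534, 0.349, -0.004], 0.75)]
case_tray [([0.673, -0.054, 0.0], 0.65), ([0.741, 0.095, -0.002], 0.64)]
```

View pics/t14.png

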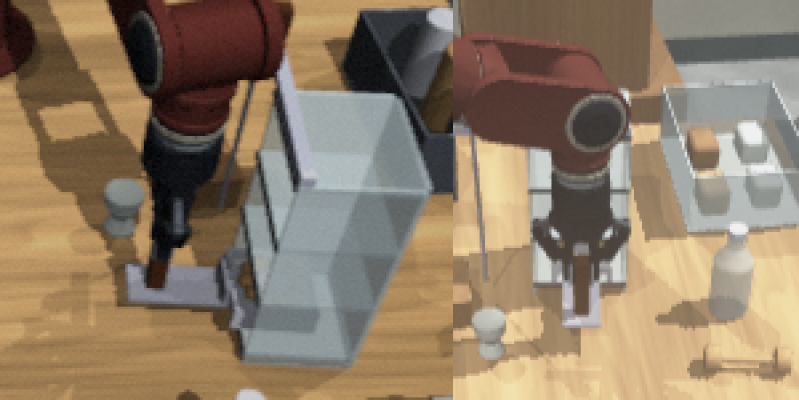

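```bash
python3 -m crank '[[-0.001,0.002,-0.006,6,0,1,1],[0,0,0,8,0,0,1],[0,0,0,3,0,0,1],[0,0,0,0,0,0,1]]'
python3 - <<'E'
from h import *
o=togo([.523,.2115,.124],.10)
s=eyes.get_image('scene');traybox(s)
E
```

```text
t: 17.65
tool_pos: [0.5225, 0.2053, 0.1237]
tool_rot: [2.327, 2.11, -0.002]
contact_force: [-0.8, -0.7, -2.9]
opening: 0.0208
t 17.65 pos [0.5225 0.2053 0.1237] rot [ 2.327e+00  2.110e+00 -2.000e-03] F [-0.8 -0.7 -2.9] op 0.0208
shift tool mm [ 6.2 -0.1 -0.3] dist 6
turn [-0.001  0.001  0.002]
ring_tray [([0.535, 0.331, 0.027], 0.47)]
case_tray [([0.674, -0.048, -0.001], 0.74)]
```

```bash
python3 -m crank '[[0,0,0,6,0,0,1],[0,0,0,2,0,3,1],[0,0,0,0,0,4,1],[0,0,0,0,0,4,1]]'
python3 - <<'E'
from h import *
o=togo([.523,.2115,.106],.10)
E
```

```text
t: 18.13
tool_pos: [0.5241, 0.2132, 0.1131]
tool_rot: [2.327, 2.108, 0.001]
contact_force: [0.0, -0.5, -3.1]
opening: 0.0211
t 18.13 pos [0.5241 0.2132 0.1131] rot [2.327e+00 2.108e+00 1.000e-03] F [ 0.  -0.5 -3.1] op 0.0211
shift tool mm [-1.8 -1.   7.1] dist 7
turn [0.002 0.001 0.001]
```

```bash
python3 -m crank '[[0,0,0,0,0,4,1],[0,0,0,0,0,3,1],[0,0,0,0,0,0,1]]'
python3 - <<'E'
from h import *
o=togo([.523,.2115,.106],.10)
s=eyes.get_image('scene');traybox(s); save('scene15',s); b=eyes.get_image('wrist'); save('wrist15',b)
cv2.imwrite('pics/t15.png',np.hstack([cv2.resize(s['image'][120:270,290:460,::-1],(453,400),interpolation=3)]))
E
```

```text
t: 18.38
tool_pos: [0.5237, 0.2132, 0.1042]
tool_rot: [2.329, 2.108, -0.0]
contact_force: [-0.2, 0.1, -2.3]
opening: 0.021
t 18.38 pos [0.5237 0.2132 0.1042] rot [ 2.329  2.108 -0.   ] F [-0.2  0.1 -2.3] op 0.021
shift tool mm [-1.8 -0.6 -1.8] dist 3
turn [0. 0. 0.]
ring_tray [([0.536, 0.339, 0.018], 0.39), ([0.527, 0.281, 0.025], 0.37)]
case_tray [([0.674, -0.051, -0.001], 0.89), ([0.539, -0.332, -0.007], 0.23)]
```

View pics/t15.png

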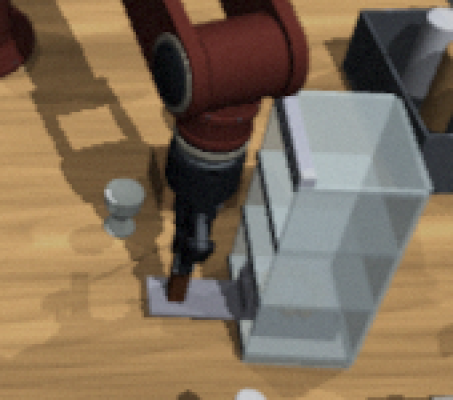

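View pics/wrist15.png

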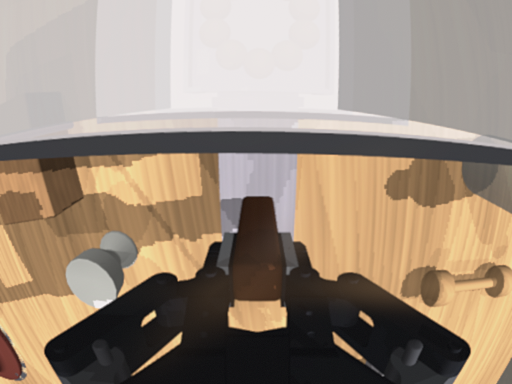

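```bash
python3 -m crank '[[0,0,0,-6,0,-1,1],[0,0,0,-14,0,0,1],[0,0,0,-14,0,0,1]]' && python3 -c "
from h import *
togo([.5115,.1,.106],.10)"
```

```text
t: 18.83
tool_pos: [0.5216, 0.1794, 0.1077]
tool_rot: [2.323, 2.111, 0.005]
contact_force: [0.2, 0.0, -2.9]
opening: 0.0209
t 18.83 pos [0.5216 0.1794 0.1077] rot [2.323 2.111 0.005] F [ 0.2  0.  -2.9] op 0.0209
shift tool mm [-80.   -2.5   1.6] dist 80
turn [ 0.004 -0.001  0.004]
```

```bash
python3 -m crank '[[0.004,-0.001,0.004,-14,-2,2,1],[0,0,0,-16,0,0,1]]' && python3 -c "
from h import *
togo([.5115,.1,.106],.10)
s=eyes.get_image('scene');traybox(s)"
```

```text
t: 19.0
tool_pos: [0.5166, 0.1471, 0.1064]
tool_rot: [2.328, 2.108, 0.001]
contact_force: [-0.6, 0.3, -2.6]
opening: 0.0209
t 19.0 pos [0.5166 0.1471 0.1064] rot [2.328e+00 2.108e+00 1.000e-03] F [-0.6  0.3 -2.6] op 0.0209
shift tool mm [-47.4  -0.4   0.4] dist 47
turn [0.001 0.    0.001]
ring_tray [([0.541, 0.339, 0.014], 0.56)]
case_tray [([0.674, -0.051, -0.002], 0.58)]
```

Tray stays put. Keep withdrawing.

```bash
python3 -m crank '[[0,0,0,-16,0,0,1],[0,0,0,-16,0,0,1],[0,0,0,-20,0,-2,1],[0,0,0,-25,0,-4,1],[0,0,0,-20,0,-4,1],[0,0,0,-5,0,0,1]]'
python3 - <<'E'
from h import *
o=togo([.656,-.273,.13],.07)
s=eyes.get_image('scene');traybox(s); save('scene16',s); b=eyes.get_image('side'); save('side16',b)
cv2.imwrite('pics/t16.png',np.hstack([cv2.resize(s['image'][120:270,320:460,::-1],(420,450),interpolation=3),cv2.resize(b['image'][60:210,200:320,::-1],(360,450),interpolation=3)]))
E
```

```text
t: 19.65
tool_pos: [0.5073, 0.0435, 0.1186]
tool_rot: [2.325, 2.109, 0.009]
contact_force: [1.4, -0.1, -1.2]
opening: 0.0206
t 19.65 pos [0.5073 0.0435 0.1186] rot [2.325 2.109 0.009] F [ 1.4 -0.1 -1.2] op 0.0206
shift tool mm [-300.6  178.8  -11.2] dist 350
turn [ 0.006 -0.003 -0.027]
ring_tray [([0.538, 0.341, 0.015], 0.51)]
case_tray [([0.673, -0.051, -0.001], 0.94)]
```

View pics/t16.png

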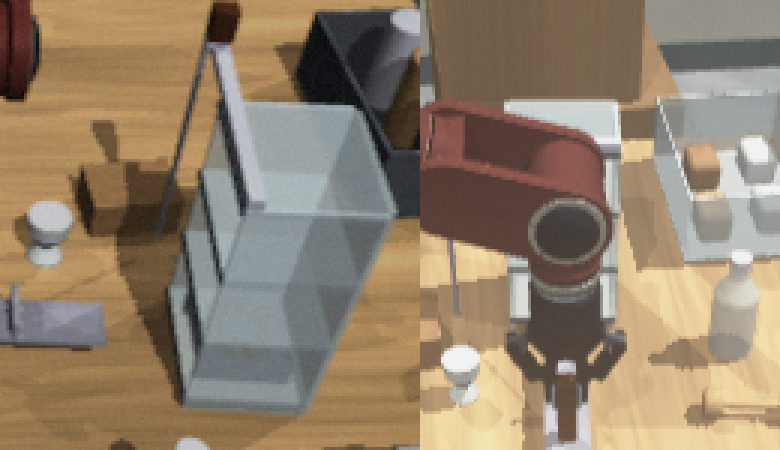

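```bash
python3 -m crank '[[0.006,-0.003,-0.007,-20,5,-30,1],[0,0,-0.02,-28,15,-20,1],[0,0,0,-34,20,0,1],[0,0,0,-34,20,0,1],[0,0,0,-34,20,0,1],[0,0,0,-34,20,0,1],[0,0,0,-34,20,0,1],[0,0,0,-34,20,0,1]]'
python3 - <<'E'
from h import *
o=togo([.659,-.2795,.13],.07)
E
```

```text
t: 20.52
tool_pos: [0.6349, -0.2069, 0.1633]
tool_rot: [-2.261, -2.166, -0.001]
contact_force: [0.7, 0.0, -1.8]
opening: 0.0207
t 20.52 pos [ 0.6349 -0.2069  0.1633] rot [-2.261e+00 -2.166e+00 -1.000e-03] F [ 0.7  0.  -1.8] op 0.0207
shift tool mm [-71.8  27.4  32.5] dist 83
turn [-0.007 -0.008  0.027]
```

```bash
python3 -m crank '[[-0.007,-0.008,0.027,-34,13,0,1],[0,0,0,-30,12,15,1],[0,0,0,-5,2,20,1],[0,0,0,0,0,0,1]]'
python3 - <<'E'
from h import *
o=togo([.659,-.2795,.085],.07)
s=eyes.get_image('scene'); save('scene17',s);traybox(s)
a=grid(ortho(s,0.032,0.6,0.75,-0.12,0.03,3/8),0.6,-0.12,3/8)
cv2.imwrite('pics/or17.png',a)
E
```

```text
t: 20.85
tool_pos: [0.6654, -0.2835, 0.1256]
tool_rot: [2.295, 2.138, 0.003]
contact_force: [-0.7, 0.8, -3.4]
opening: 0.0207
t 20.85 pos [ 0.6654 -0.2835  0.1256] rot [2.295 2.138 0.003] F [-0.7  0.8 -3.4] op 0.0207
shift tool mm [ 3.6 -6.9 40.6] dist 41
turn [ 0.005  0.002 -0.001]
ring_tray [([0.539, 0.34, 0.016], 0.54)]
case_tray [([0.672, -0.048, -0.003], 0.93)]
```

View pics/or17.png

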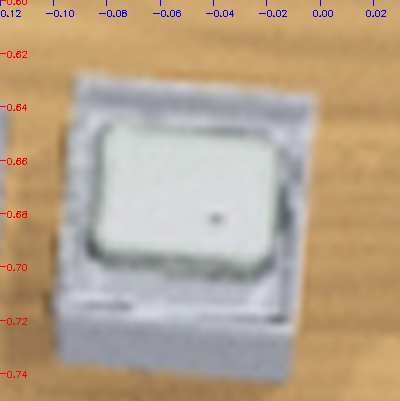

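```bash
python3 -m crank '[[0.005,0.002,0.004,0,-7,15,1],[0,0,0,0,0,18,1],[0,0,0,0,0,5,1],[0,0,0,0,0,0,1]]'
python3 - <<'E'
from h import *
o=togo([.658,-.28,.085],.075)
E
```

```text
t: 21.33
tool_pos: [0.6617, -0.2772, 0.0964]
tool_rot: [2.286, 2.138, 0.007]
contact_force: [-0.1, 0.4, -2.3]
opening: 0.021
t 21.33 pos [ 0.6617 -0.2772  0.0964] rot [2.286 2.138 0.007] F [-0.1  0.4 -2.3] op 0.021
shift tool mm [-3.  -3.7 11.4] dist 12
turn [0.012 0.005 0.008]
```

```bash
python3 -m crank '[[0.012,0.005,0.008,-3,-4,7,1],[0,0,0,0,0,4,1],[0,0,0,0,0,0,1]]'
python3 - <<'E'
from h import *
o=togo([.658,-.28,.085],.075)
E
```

```text
t: 21.58
tool_pos: [0.6573, -0.2784, 0.0862]
tool_rot: [-2.301, -2.138, -0.0]
contact_force: [-0.1, -0.2, -2.0]
opening: 0.0205
t 21.58 pos [ 0.6573 -0.2784  0.0862] rot [-2.301 -2.138 -0.   ] F [-0.1 -0.2 -2. ] op 0.0205
shift tool mm [-1.6  0.8  1.2] dist 2
turn [-0.    -0.     0.001]
```

Advance to fence gap: target TCP = centre − 126·d = (0.666, −0.176).

```bash
python3 -m crank '[[0,0,0,12,1,1,1],[0,0,0,14,0,1,1]]' && python3 -c "
from h import *
togo([.666,-.176,.0855],.075)"
```

```text
t: 21.75
tool_pos: [0.6605, -0.254, 0.0851]
tool_rot: [2.304, 2.133, 0.0]
contact_force: [0.2, -0.6, -1.9]
opening: 0.0209
t 21.75 pos [ 0.6605 -0.254   0.0851] rot [2.304 2.133 0.   ] F [ 0.2 -0.6 -1.9] op 0.0209
shift tool mm [78.1 -0.6 -0.4] dist 78
turn [ 0.002  0.001 -0.002]
```

```bash
python3 -m crank '[[0.002,0,-0.002,14,-1,0,1],[0,0,0,14,0,0,1]]' && python3 -c "
from h import *
togo([.666,-.176,.0855],.075)"
```

```text
t: 21.92
tool_pos: [0.6621, -0.2231, 0.0857]
tool_rot: [2.303, 2.136, -0.001]
contact_force: [0.7, 1.1, -2.3]
opening: 0.0209
t 21.92 pos [ 0.6621 -0.2231  0.0857] rot [ 2.303e+00  2.136e+00 -1.000e-03] F [ 0.7  1.1 -2.3] op 0.0209
shift tool mm [47.3  0.4  0.1] dist 47
turn [ 0.     0.001 -0.001]
```

```bash
python3 -m crank '[[0,0,0,14,0,0,1],[0,0,0,14,0,0,1]]' && python3 -c "
from h import *
togo([.666,-.176,.0855],.075)"
```

```text
t: 22.08
tool_pos: [0.6646, -0.191, 0.0862]
tool_rot: [2.302, 2.137, 0.0]
contact_force: [0.1, 0.0, -2.6]
opening: 0.0213
t 22.08 pos [ 0.6646 -0.191   0.0862] rot [2.302 2.137 0.   ] F [ 0.1  0.  -2.6] op 0.0213
shift tool mm [15.   0.3  0.7] dist 15
turn [0.001 0.001 0.001]
```

```bash
python3 -m crank '[[0,0,0,9,0,1,1],[0,0,0,3,0,0,1],[0,0,0,0,0,0,1]]'
python3 - <<'E'
from h import *
o=togo([.666,-.176,.0855],.075)
s=eyes.get_image('scene'); traybox(s)
cv2.imwrite('pics/t18.png',cv2.resize(s['image'][210:310,200:310,::-1],(660,600),interpolation=3))
E
```

```text
t: 22.33
tool_pos: [0.6662, -0.1724, 0.0856]
tool_rot: [2.295, 2.143, 0.001]
contact_force: [-0.4, -2.8, -2.1]
opening: 0.0207
t 22.33 pos [ 0.6662 -0.1724  0.0856] rot [2.295e+00 2.143e+00 1.000e-03] F [-0.4 -2.8 -2.1] op 0.0207
shift tool mm [-3.6  0.1  0.1] dist 4
turn [0.001 0.    0.006]
ring_tray [([0.537, 0.34, 0.017], 0.51)]
case_tray [([0.676, -0.051, -0.003], 0.95), ([0.745, 0.096, -0.0], 0.74), ([0.389, 0.307, 0.309], 0.53)]
```

View pics/t18.png

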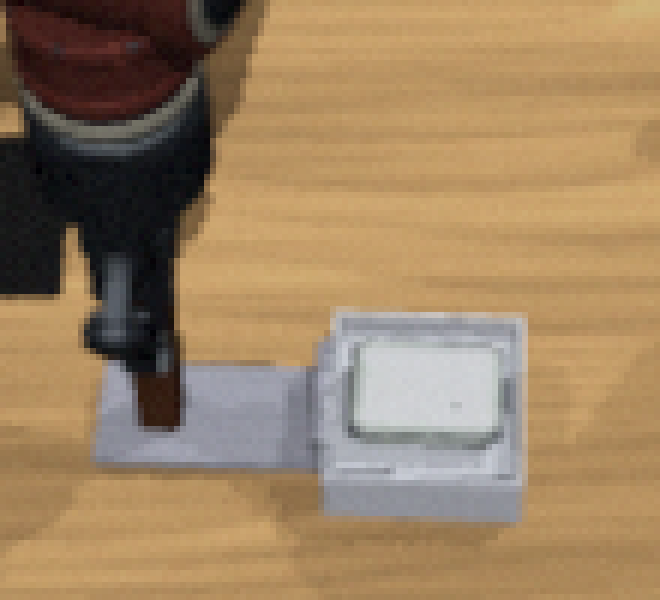

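```bash
python3 -m crank '[[0,0,0,-2,0,-6,1],[0,0,0,0,0,-10,1],[0,0,0,0,0,-15,1],[0,0,0,0,0,-25,1],[0,0,0,0,0,-25,1],[0,0,0,0,0,-25,1],[0,0,0,0,0,-15,1],[0,0,0,0,0,0,1]]'
python3 - <<'E'
from h import *
o=togo([.507,.06,.211],.10)
s=eyes.get_image('scene'); traybox(s)
b=eyes.get_image('wrist'); save('wrist19',b)
cv2.imwrite('pics/t19.png',np.hstack([cv2.resize(s['image'][180:310,190:310,::-1],(370,400),interpolation=3),cv2.resize(b['image'][:300,90:440,::-1],(430,400))]))
E
```

```text
t: 23.15
tool_pos: [0.6636, -0.1811, 0.2157]
tool_rot: [-2.305, -2.135, 0.005]
contact_force: [0.3, -0.3, -2.3]
opening: 0.0211
t 23.15 pos [ 0.6636 -0.1811  0.2157] rot [-2.305 -2.135  0.005] F [ 0.3 -0.3 -2.3] op 0.0211
shift tool mm [ 228.4 -174.6    4.7] dist 288
turn [-0.002  0.002  0.023]
ring_tray [([0.538, 0.338, 0.016], 0.61)]
case_tray [([0.67, -0.057, 0.122], 0.75)]
```

View pics/t19.png

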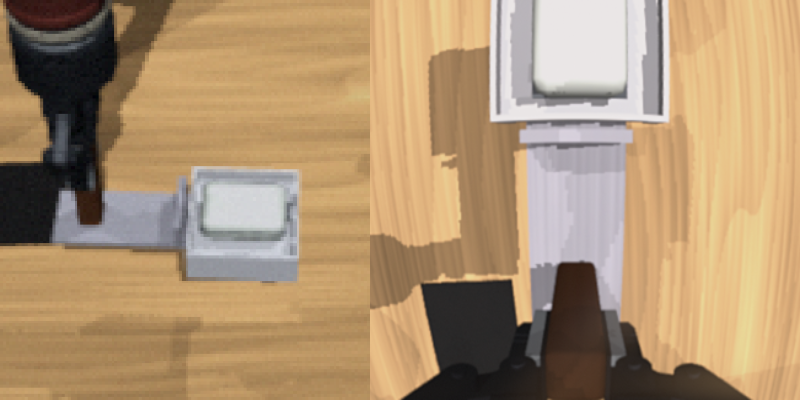

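```bash
python3 -m crank '[[0,0,0.003,6,-4,0,1],[0,0,0.005,12,-9,0,1],[0,0,0.005,17,-13,0,1],[0,0,0.005,20,-16,0,1],[0,0,0.005,20,-16,0,1],[0,0,0,20,-16,0,1],[0,0,0,20,-16,0,1],[0,0,0,18,-14,0,1]]' && python3 -c "
from h import *
togo([.507,.06,.211],.10)"
```

```text
t: 24.02
tool_pos: [0.5578, -0.0316, 0.1924]
tool_rot: [-2.312, -2.075, 0.037]
contact_force: [-0.5, 0.0, -4.4]
opening: 0.0209
t 24.02 pos [ 0.5578 -0.0316  0.1924] rot [-2.312 -2.075  0.037] F [-0.5  0.  -4.4] op 0.0209
shift tool mm [ 85.7 -61.1 -15.6] dist 106
turn [-0.042 -0.006 -0.008]
```

```bash
python3 -m crank '[[-0.02,-0.003,-0.004,12,-9,-4,1],[-0.02,-0.003,-0.004,8,-6,-6,1],[0,0,0,4,-3,-5,1],[0,0,0,0,0,0,1]]' && python3 -c "
from h import *
togo([.507,.06,.211],.10)
s=eyes.get_image('scene'); traybox(s)"
```

```text
t: 24.35
tool_pos: [0.5334, 0.0014, 0.1995]
tool_rot: [-2.313, -2.104, 0.016]
contact_force: [-0.4, -0.2, -3.3]
opening: 0.0207
t 24.35 pos [0.5334 0.0014 0.1995] rot [-2.313 -2.104  0.016] F [-0.4 -0.2 -3.3] op 0.0207
shift tool mm [ 55.9 -32.1 -10.8] dist 65
turn [-0.018 -0.002  0.005]
ring_tray [([0.538, 0.338, 0.016], 0.52), ([0.543, 0.13, 0.108], 0.2)]
case_tray [([0.544, 0.126, 0.108], 0.75), ([0.388, 0.306, 0.309], 0.66), ([0.279, -0.256, -0.002], 0.23)]
```

```bash
python3 -m crank '[[-0.018,-0.002,0.005,8,-5,-4,1],[0,0,0,13,-8,-4,1],[0,0,0,13,-8,-2,1],[0,0,0,12,-7,-1,1],[0,0,0,6,-3,0,1],[0,0,0,0,0,0,1]]' && python3 -c "
from h import *
togo([.507,.06,.211],.10)
s=eyes.get_image('scene'); traybox(s)"
```

```text
t: 25.0
tool_pos: [0.5088, 0.0548, 0.2099]
tool_rot: [2.34, 2.095, 0.0]
contact_force: [-0.5, 0.3, -2.8]
opening: 0.0213
t 25.0 pos [0.5088 0.0548 0.2099] rot [2.34  2.095 0.   ] F [-0.5  0.3 -2.8] op 0.0213
shift tool mm [ 5.  -2.4 -1.1] dist 6
turn [ 0.     0.    -0.011]
ring_tray [([0.536, 0.343, 0.109], 0.66), ([0.538, 0.34, 0.018], 0.42)]
case_tray [([0.525, 0.181, 0.114], 0.81)]
```

```bash
python3 -m crank '[[0,0,-0.011,6,-2,-2,1],[0,0,0,13,0,0,1],[0,0,0,16,0,0,1],[0,0,0,16,0,0,1],[0,0,0,10,0,0,1],[0,0,0,3,0,0,1]]'
python3 - <<'E'
from h import *
o=togo([.5225,.2125,.211],.10)
s=eyes.get_image('scene'); traybox(s); save('scene20',s); b=eyes.get_image('side')
cv2.imwrite('pics/t20.png',np.hstack([cv2.resize(s['image'][120:270,290:460,::-1],(453,400),interpolation=3),cv2.resize(b['image'][60:210,200:330,::-1],(346,400),interpolation=3)]))
E
```

```text
t: 25.65
tool_pos: [0.5154, 0.1171, 0.2119]
tool_rot: [2.335, 2.1, -0.002]
contact_force: [0.3, -0.6, -3.1]
opening: 0.0208
t 25.65 pos [0.5154 0.1171 0.2119] rot [ 2.335e+00  2.100e+00 -2.000e-03] F [ 0.3 -0.6 -3.1] op 0.0208
shift tool mm [95.7 -3.   0.7] dist 96
turn [ 0.     0.002 -0.006]
ring_tray [([0.54, 0.342, 0.016], 0.57)]
case_tray [([0.528, 0.244, 0.117], 0.58)]
```

View pics/t20.png

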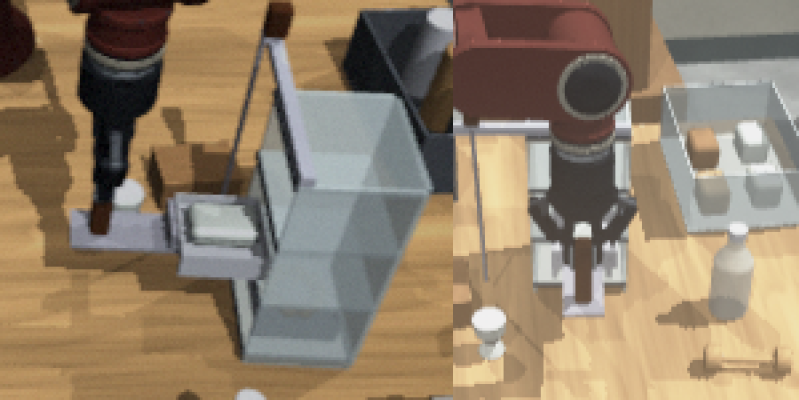

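```bash
python3 -m crank '[[0,0.002,-0.006,7,-2,0,1],[0,0,0,14,0,0,1],[0,0,0,14,0,0,1],[0,0,0,8,0,0,1],[0,0,0,2,0,0,1]]'
python3 - <<'E'
from h import *
o=togo([.5225,.2125,.211],.10)
s=eyes.get_image('scene'); traybox(s)
E
```

```text
t: 26.27
tool_pos: [0.5176, 0.1599, 0.2115]
tool_rot: [2.335, 2.101, -0.002]
contact_force: [-0.3, -0.2, -3.1]
opening: 0.0206
t 26.27 pos [0.5176 0.1599 0.2115] rot [ 2.335e+00  2.101e+00 -2.000e-03] F [-0.3 -0.2 -3.1] op 0.0206
shift tool mm [52.9 -0.7  0.5] dist 53
turn [-0.001  0.001 -0.006]
ring_tray [([0.539, 0.338, 0.017], 0.42)]
case_tray [([0.534, 0.285, 0.119], 0.68)]
```

```bash
python3 -m crank '[[0,0,-0.006,7,0,0,1],[0,0,0,14,0,0,1],[0,0,0,14,0,0,1],[0,0,0,8,0,0,1],[0,0,0,2,0,0,1]]'
python3 - <<'E'
from h import *
o=togo([.5225,.2125,.211],.10)
s=eyes.get_image('scene'); traybox(s)
E
```

```text
t: 26.83
tool_pos: [0.5227, 0.2056, 0.2113]
tool_rot: [2.333, 2.103, -0.003]
contact_force: [-0.9, -0.2, -4.4]
opening: 0.021
t 26.83 pos [0.5227 0.2056 0.2113] rot [ 2.333  2.103 -0.003] F [-0.9 -0.2 -4.4] op 0.021
shift tool mm [ 6.9 -0.9  0.3] dist 7
turn [-0.     0.002 -0.004]
ring_tray [([0.539, 0.339, 0.015], 0.57)]
case_tray [([0.535, 0.329, 0.117], 0.39)]
```

```bash
python3 -m crank '[[0,0,0,7,-1,0,1],[0,0,0,2,0,3,1],[0,0,0,0,0,4,1],[0,0,0,0,0,5,1],[0,0,0,0,0,4,1]]'
python3 - <<'E'
from h import *
o=togo([.5225,.2125,.191],.10)
E
```

```text
t: 27.4
tool_pos: [0.5231, 0.2132, 0.195]
tool_rot: [2.334, 2.099, -0.001]
contact_force: [-0.6, 0.6, -2.4]
opening: 0.021
t 27.4 pos [0.5231 0.2132 0.195 ] rot [ 2.334e+00  2.099e+00 -1.000e-03] F [-0.6  0.6 -2.4] op 0.021
shift tool mm [-0.7 -0.5  4. ] dist 4
turn [ 0.001  0.003 -0.006]
```

```bash
python3 -m crank '[[0,0.002,-0.004,0,0,4,1],[0,0,0,0,0,0,1],[0,0,0,0,0,0,1]]'
python3 - <<'E'
from h import *
o=togo([.5225,.2125,.191],.10)
s=eyes.get_image('scene'); traybox(s)
E
```

```text
t: 27.65
tool_pos: [0.5227, 0.2128, 0.1893]
tool_rot: [2.332, 2.105, -0.0]
contact_force: [0.9, -0.2, -2.8]
opening: 0.0212
t 27.65 pos [0.5227 0.2128 0.1893] rot [ 2.332  2.105 -0.   ] F [ 0.9 -0.2 -2.8] op 0.0212
shift tool mm [-0.3 -0.2 -1.7] dist 2
turn [-0.     0.    -0.002]
ring_tray [([0.539, 0.341, 0.017], 0.44), ([0.744, 0.229, 0.002], 0.17)]
case_tray [([0.536, 0.338, 0.103], 0.54)]
```

```bash
python3 -m crank '[[0,0,0,-6,0,-1,1],[0,0,0,-14,0,0,1],[0,0,0,-14,0,0,1]]' && python3 -c "
from h import *
togo([.5115,.1,.191],.10)"
```

```text
t: 28.05
tool_pos: [0.5198, 0.1789, 0.1919]
tool_rot: [2.327, 2.109, 0.003]
contact_force: [0.5, -1.5, -2.0]
opening: 0.021
t 28.05 pos [0.5198 0.1789 0.1919] rot [2.327 2.109 0.003] F [ 0.5 -1.5 -2. ] op 0.021
shift tool mm [-79.4  -0.5   0.8] dist 79
turn [ 0.002 -0.001  0.001]
```

```bash
python3 -m crank '[[0.002,0,0.001,-14,0,1,1],[0,0,0,-16,0,0,1]]' && python3 -c "
from h import *
togo([.5115,.1,.191],.10)
s=eyes.get_image('scene'); traybox(s)"
```

```text
t: 28.22
tool_pos: [0.5167, 0.1464, 0.1916]
tool_rot: [2.327, 2.109, 0.002]
contact_force: [-0.3, -0.2, -2.0]
opening: 0.0213
t 28.22 pos [0.5167 0.1464 0.1916] rot [2.327e+00 2.109e+00 2.000e-03] F [-0.3 -0.2 -2. ] op 0.0213
shift tool mm [-46.7  -0.6   0.6] dist 47
turn [ 0.001 -0.     0.001]
ring_tray [([0.538, 0.338, 0.02], 0.49)]
case_tray [([0.537, 0.34, 0.105], 0.44), ([0.534, 0.344, -0.003], 0.19)]
```

```bash
python3 -m crank '[[0,0,0,-16,0,0,1],[0,0,0,-16,0,0,1],[0,0,0,-20,0,0,1],[0,0,0,-25,0,-2,1],[0,0,0,-25,0,-2,1],[0,0,0,-5,0,0,1]]'
python3 - <<'E'
from h import *
o=togo([.540,-.403,.15],.015)
s=eyes.get_image('scene'); traybox(s); save('scene21',s); b=eyes.get_image('side')
for q in ['ring_tray','case_tray']:
    print(q,[(np.round(d['centre'],3).tolist(),round(d['confidence'],2)) for d in spotter.mark_of(q,b)])
cv2.imwrite('pics/t21.png',np.hstack([cv2.resize(s['image'][120:270,320:460,::-1],(420,450),interpolation=3),cv2.resize(b['image'][60:210,200:320,::-1],(360,450),interpolation=3)]))
E
```

```text
t: 28.87
tool_pos: [0.5062, 0.0381, 0.1972]
tool_rot: [2.324, 2.112, 0.009]
contact_force: [0.6, 0.2, -1.8]
opening: 0.021
t 28.87 pos [0.5062 0.0381 0.1972] rot [2.324 2.112 0.009] F [ 0.6  0.2 -1.8] op 0.021
shift tool mm [-436.    75.5   46.1] dist 445
turn [ 0.005 -0.003 -0.081]
ring_tray [([0.537, 0.341, 0.018], 0.62), ([0.543, -0.332, -0.006], 0.35)]
case_tray [([0.539, 0.337, 0.104], 0.41)]
ring_tray [([0.537, 0.343, 0.02], 0.38)]
case_tray []
```

View pics/t21.png

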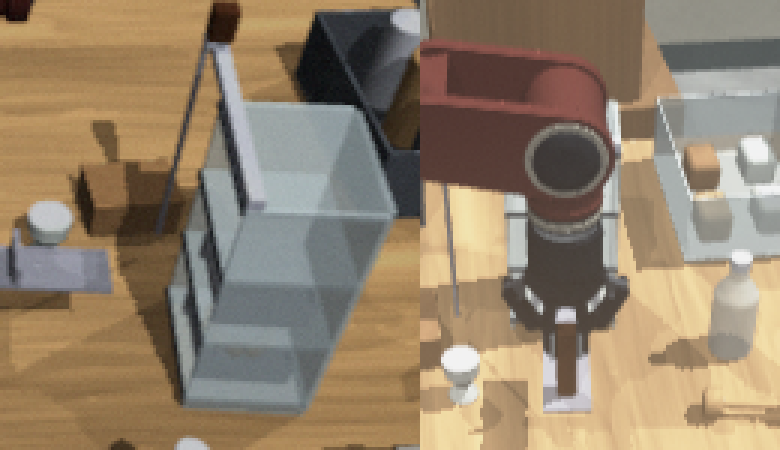

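View pics/scene21.png

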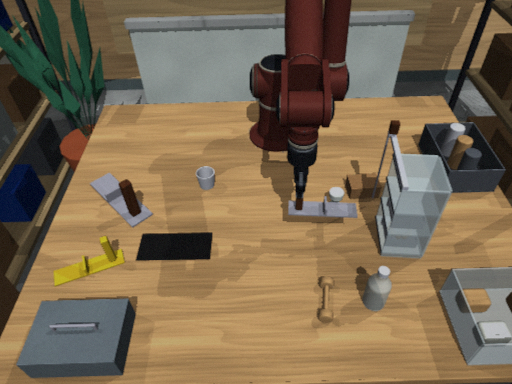

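```bash
python3 -m crank '[[0.005,-0.003,-0.02,-25,4,5,1],[0,0,-0.02,-35,6,5,1],[0,0,-0.02,-40,7,3,1],[0,0,-0.02,-40,7,3,1],[0,0,0,-40,7,0,1],[0,0,0,-40,7,0,1],[0,0,0,-40,7,0,1],[0,0,0,-40,7,0,1]]' && python3 -m crank '[[0,0,0,-35,4,0,1],[0,0,0,-30,4,0,1],[0,0,0,-15,2,0,1],[0,0,0,0,0,0,1]]' && python3 -c "
from h import *
togo([.539,-.403,.12],.015)"
```

```text
t: 29.83
tool_pos: [0.5562, -0.255, 0.1771]
tool_rot: [-2.197, -2.238, -0.012]
contact_force: [0.3, 0.1, -1.6]
opening: 0.0215
t: 30.17
tool_pos: [0.571, -0.3435, 0.1748]
tool_rot: [-2.201, -2.238, -0.01]
contact_force: [0.2, 0.4, -1.7]
opening: 0.0206
t 30.17 pos [ 0.571  -0.3435  0.1748] rot [-2.201 -2.238 -0.01 ] F [ 0.2  0.4 -1.7] op 0.0206
shift tool mm [-59.3 -33.1  54.3] dist 87
turn [ 0.003 -0.007  0.032]
```

```bash
python3 -m crank '[[0.003,-0.007,0.032,-25,-15,5,1],[0,0,0,-25,-12,10,1],[0,0,0,-8,-5,15,1],[0,0,0,0,0,15,1],[0,0,0,0,0,0,1]]' && python3 -c "
from h import *
togo([.539,-.403,.083],.015)"
```

```text
t: 30.58
tool_pos: [0.5424, -0.3979, 0.1269]
tool_rot: [-2.232, -2.21, -0.005]
contact_force: [-0.7, 1.4, -3.4]
opening: 0.0211
t 30.58 pos [ 0.5424 -0.3979  0.1269] rot [-2.232 -2.21  -0.005] F [-0.7  1.4 -3.4] op 0.0211
shift tool mm [-5.2 -3.4 43.9] dist 44
turn [ 0.002 -0.003  0.005]
```

```bash
python3 -m crank '[[0.002,-0.003,0.005,-5,-3,12,1],[0,0,0,0,0,14,1],[0,0,0,0,0,10,1],[0,0,0,0,0,0,1]]' && python3 -c "
from h import *
togo([.539,-.403,.083],.015)"
```

```text
t: 30.92
tool_pos: [0.5409, -0.3987, 0.0872]
tool_rot: [-2.232, -2.208, -0.001]
contact_force: [-1.0, 0.3, -3.5]
opening: 0.021
t 30.92 pos [ 0.5409 -0.3987  0.0872] rot [-2.232e+00 -2.208e+00 -1.000e-03] F [-1.   0.3 -3.5] op 0.021
shift tool mm [-4.3 -1.9  4.2] dist 6
turn [-0.001 -0.002  0.004]
```

```bash
python3 -m crank '[[0,-0.002,0.004,-4,-2,1,1],[0,0,0,0,0,3,1],[0,0,0,0,0,1,1],[0,0,0,0,0,0,1]]' && python3 -c "
from h import *
togo([.539,-.403,.083],.015)"
```

```text
t: 31.25
tool_pos: [0.5402, -0.4026, 0.0836]
tool_rot: [2.235, 2.205, -0.001]
contact_force: [-0.1, 0.4, -2.9]
opening: 0.0209
t 31.25 pos [ 0.5402 -0.4026  0.0836] rot [ 2.235e+00  2.205e+00 -1.000e-03] F [-0.1  0.4 -2.9] op 0.0209
shift tool mm [-0.5 -1.1  0.6] dist 1
turn [0.    0.002 0.001]
```

```bash
python3 -m crank '[[0,0,0,0,0,1,1],[0,0,0,0,0,0,-1],[0,0,0,0,0,0,-1],[0,0,0,0,0,0,-1],[0,0,0,0,0,0,-1],[0,0,0,0,0,0,-1],[0,0,0,0,0,-20,-1],[0,0,0,0,0,-40,-1]]' && python3 -m crank '[[0,0,0,0,0,-40,-1],[0,0,0,0,0,-40,-1],[0,0,0,0,0,-40,-1],[0,0,0,0,0,-40,-1]]'
python3 - <<'E'
from h import *
o=togo([.383,.303,.42],.10)
p=eyes.get_image('wrist'); save('wrist22',p); s=eyes.get_image('scene'); save('scene22',s)
for q in ['lifter','lifter_mid','mat']:
  for n in (p,s):
    print(q,[(np.round(d['centre'],3).tolist(),round(d['confidence'],2)) for d in spotter.mark_of(q,n)])
cv2.imwrite('pics/t22.png',np.hstack([cv2.resize(s['image'][150:290,80:230,::-1],(400,373),interpolation=3),cv2.resize(p['image'][:,:,::-1],(400,373))]))
E
```

```text
t: 31.92
tool_pos: [0.5371, -0.3998, 0.1362]
tool_rot: [-2.229, -2.198, 0.001]
contact_force: [-0.4, -0.8, -0.2]
opening: 0.0855
t: 32.25
tool_pos: [0.5363, -0.399, 0.298]
tool_rot: [-2.223, -2.191, 0.001]
contact_force: [0.1, -0.4, 0.5]
opening: 0.0856
t 32.25 pos [ 0.5363 -0.399   0.298 ] rot [-2.223e+00 -2.191e+00  1.000e-03] F [ 0.1 -0.4  0.5] op 0.0856
shift tool mm [ 701.3 -165.  -109.7] dist 729
turn [-0.016 -0.013  0.085]
lifter [([0.405, -0.484, 0.001], 0.97), ([0.541, -0.403, 0.004], 0.86), ([0.586, -0.512, -0.003], 0.6)]
lifter [([0.408, -0.483, 0.003], 0.91), ([0.54, -0.402, 0.005], 0.75), ([0.586, -0.511, 0.004], 0.65)]
lifter_mid [([0.541, -0.337, 0.008], 0.97), ([0.335, -0.548, -0.002], 0.69), ([0.61, -0.575, 0.005], 0.65)]
lifter_mid [([0.329, -0.545, 0.001], 0.8), ([0.607, -0.574, 0.001], 0.73)]
mat []
mat [([0.537, -0.332, -0.005], 0.84), ([0.54, -0.404, 0.002], 0.58), ([0.278, -0.254, 0.001], 0.23)]
```

View pics/t22.png

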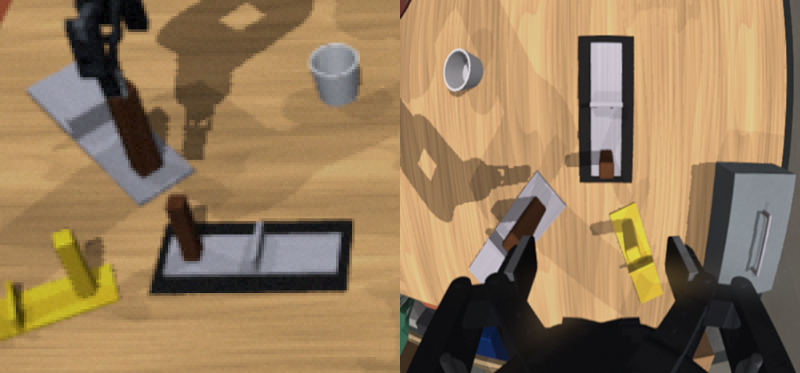

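```bash
python3 -m crank '[[-0.016,-0.013,0.005,25,-5,-30,-1],[0,0,0.01,30,-6,-28,-1],[0,0,0.01,30,-6,-28,-1],[0,0,0.01,35,-9,-20,-1],[0,0,0.01,39,-9,0,-1],[0,0,0.01,39,-9,0,-1],[0,0,0.01,39,-9,0,-1],[0,0,0,39,-9,0,-1]]' >/dev/null && python3 -m crank '[[0,0,0,39,-9,0,-1],[0,0,0,39,-9,0,-1],[0,0,0,39,-9,0,-1],[0,0,0,39,-9,0,-1],[0,0,0,39,-9,0,-1],[0,0,0,39,-9,0,-1],[0,0,0,39,-9,0,-1],[0,0,0,0,0,0,-1]]' && python3 -c "
from h import *
togo([.386,.305,.42],.10)"
```

```text
t: 33.98
tool_pos: [0.4396, 0.1783, 0.3835]
tool_rot: [-2.283, -2.084, 0.026]
contact_force: [0.0, -0.3, 1.0]
opening: 0.0856
t 33.98 pos [0.4396 0.1783 0.3835] rot [-2.283 -2.084  0.026] F [ 0.  -0.3  1. ] op 0.0856
shift tool mm [122.1 -66.5 -30.6] dist 142
turn [-0.049 -0.022  0.009]
```

```bash
python3 -m crank '[[-0.049,-0.022,0.009,15,-10,-34,-1],[0,0,0,33,-18,-5,-1],[0,0,0,33,-18,0,-1],[0,0,0,30,-17,0,-1],[0,0,0,6,0,0,-1],[0,0,0,0,0,0,-1]]'
python3 - <<'E'
from h import *
o=togo([.386,.305,.42],.10)
p=eyes.get_image('wrist'); save('wrist23',p)
for f in (spotter.mark_of,spotter.look_for): print([(np.round(d['centre'],3).tolist(),round(d['confidence'],2)) for d in f('rod_knob',p)])
E
```

```text
t: 34.48
tool_pos: [0.3855, 0.3063, 0.4131]
tool_rot: [-2.323, -2.109, 0.027]
contact_force: [0.2, 0.0, -0.9]
opening: 0.0853
t 34.48 pos [0.3855 0.3063 0.4131] rot [-2.323 -2.109  0.027] F [ 0.2  0.  -0.9] op 0.0853
shift tool mm [-1.3  0.6 -6.9] dist 7
turn [-0.014  0.01   0.003]
[([0.385, 0.302, 0.312], 0.61)]
[([0.386, 0.31, 0.328], 0.61)]
```

View pics/wrist23.png

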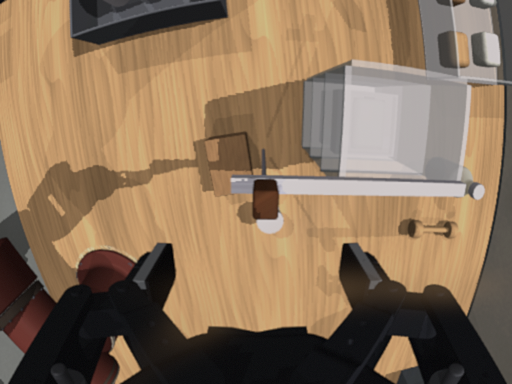

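```bash
python3 -m crank '[[-0.014,0.01,0.003,-2,0,20,-1],[0,0,0,0,0,28,-1],[0,0,0,0,0,24,-1],[0,0,0,0,0,10,-1],[0,0,0,0,0,0,-1]]' && python3 -c "
from h import *
togo([.385,.304,.322],.10)"
```

```text
t: 35.05
tool_pos: [0.3904, 0.2957, 0.3295]
tool_rot: [2.344, 2.087, 0.005]
contact_force: [-0.5, 0.3, -1.1]
opening: 0.085
t 35.05 pos [0.3904 0.2957 0.3295] rot [2.344 2.087 0.005] F [-0.5  0.3 -1.1] op 0.085
shift tool mm [ 7.6 -6.3  7.5] dist 12
turn [ 0.004 -0.    -0.016]
```

```bash
python3 -m crank '[[0.004,0,-0.016,7,-6,4,-1],[0,0,0,0,0,0,1],[0,0,0,0,0,0,1],[0,0,0,0,0,0,1],[0,0,0,0,0,0,1],[0,0,0,0,0,0,1],[0,0,0,0,0,0,1],[0,0,0,0,0,0,1]]' 30 && python3 -c "
from h import *
togo([.5255,.2895,.329],.10)"
```

```text
t: 35.72
tool_pos: [0.3899, 0.3029, 0.3309]
tool_rot: [2.328, 2.099, 0.018]
contact_force: [-1.0, -0.2, -2.3]
opening: 0.0193
t 35.72 pos [0.3899 0.3029 0.3309] rot [2.328 2.099 0.018] F [-1.  -0.2 -2.3] op 0.0193
shift tool mm [  0.6 136.2   3.7] dist 136
turn [ 0.013 -0.004 -0.004]
```

```bash
python3 -m crank '[[0,0,0,0,20,0,1],[0,0,0,0,28,0,1],[0,0,0,0,28,0,1],[0,0,0,0,28,0,1],[0,0,0,0,18,0,1],[0,0,0,0,8,0,1],[0,0,0,0,0,0,1]]' && python3 -c "
from h import *
togo([.5255,.2895,.329],.10)"
```

```text
t: 36.3
tool_pos: [0.5194, 0.2888, 0.3309]
tool_rot: [-2.333, -2.103, 0.001]
contact_force: [0.8, 0.7, -1.9]
opening: 0.019
t 36.3 pos [0.5194 0.2888 0.3309] rot [-2.333e+00 -2.103e+00  1.000e-03] F [ 0.8  0.7 -1.9] op 0.019
shift tool mm [1.3 6.  1.9] dist 6
turn [-0.001 -0.    -0.004]
```

```bash
python3 -m crank '[[0,0,0,0,6,0,1],[0,0,0,0,5,0,1],[0,0,0,0,0,0,1],[0,0,0,0,0,0,-1],[0,0,0,0,0,0,-1],[0,0,0,0,0,0,-1],[0,0,0,0,0,0,-1],[0,0,0,0,0,0,-1]]' && python3 -c "
from h import *
st()" && python3 -m crank '[[0,0,0,0,0,-20,-1],[0,0,0,0,0,-40,-1],[0,0,0,0,0,-40,-1],[0,0,0,-38,0,-5,-1],[0,0,0,-40,0,0,-1],[0,0,0,-40,0,0,-1],[0,0,0,-40,0,0,-1],[0,0,0,-40,0,0,-1]]' && python3 -m crank '[[0,0,0,-38,0,0,-1],[0,0,0,-38,0,0,-1],[0,0,0,-38,0,0,-1],[0,0,0,0,0,0,-1],[0,0,0,0,0,0,-1]]'
python3 - <<'E'
from h import *
st()
s=eyes.get_image('scene'); b=eyes.get_image('side'); save('scene24',s); save('side24',b)
for n in (s,b):
  for q in ['ring_tray','case_tray','rod_knob','lifter','egg_cup','baby_bottle','rattle','carton','beaker','mat']:
    print(q,[(np.round(d['centre'],3).tolist(),round(d['confidence'],2)) for d in spotter.mark_of(q,n)])
cv2.imwrite('pics/t24.png',np.hstack([cv2.resize(s['image'][120:270,340:460,::-1],(400,500),interpolation=3),cv2.resize(b['image'][90:190,200:280,::-1],(400,500),interpolation=3)]))
E
```

```text
t: 36.97
tool_pos: [0.5282, 0.2887, 0.3323]
tool_rot: [2.329, 2.108, 0.001]
contact_force: [0.6, 0.3, -0.2]
opening: 0.0782
t 36.97 pos [0.5282 0.2887 0.3323] rot [2.329e+00 2.108e+00 1.000e-03] F [ 0.6  0.3 -0.2] op 0.0782
t: 37.63
tool_pos: [0.5075, 0.092, 0.4422]
tool_rot: [2.31, 2.126, 0.001]
contact_force: [0.9, 0.2, 0.5]
opening: 0.0854
t: 38.05
tool_pos: [0.4951, -0.0332, 0.4445]
tool_rot: [2.315, 2.111, 0.005]
contact_force: [-0.2, -0.1, 0.1]
opening: 0.0853
t 38.05 pos [ 0.4951 -0.0332  0.4445] rot [2.315 2.111 0.005] F [-0.2 -0.1  0.1] op 0.0853
ring_tray [([0.538, 0.341, 0.014], 0.5)]
case_tray [([0.535, 0.337, 0.105], 0.63)]
rod_knob []
lifter [([0.402, -0.477, 0.002], 0.86), ([0.539, -0.403, 0.002], 0.79), ([0.587, -0.513, 0.004], 0.58)]
egg_cup [([0.394, 0.176, -0.002], 0.59)]
baby_bottle [([0.744, 0.23, 0.001], 0.56)]
rattle [([0.745, 0.097, 0.001], 0.93)]
carton [([0.332, 0.277, -0.004], 0.67)]
beaker [([0.277, -0.257, -0.002], 0.65)]
mat [([0.54, -0.333, -0.004], 0.71)]
ring_tray [([0.392, 0.172, 0.001], 0.69), ([0.539, 0.34, 0.018], 0.53)]
case_tray [([0.542, 0.345, 0.106], 0.83)]
rod_knob [([0.527, 0.294, 0.314], 0.67), ([0.545, 0.341, 0.11], 0.48), ([0.536, 0.344, 0.107], 0.36)]
lifter [([0.577, -0.52, -0.003], 0.87), ([0.405, -0.479, 0.001], 0.86), ([0.542, -0.401, 0.0], 0.84), ([0.536, 0.343, 0.107], 0.62), ([0.392, 0.173, -0.002], 0.26)]
egg_cup [([0.393, 0.173, -0.001], 0.72)]
baby_bottle [([0.529, 0.293, 0.308], 0.71), ([0.745, 0.226, -0.001], 0.56)]
rattle [([0.741, 0.094, 0.0], 0.78)]
carton [([0.329, 0.275, 0.002], 0.56)]
beaker [([0.281, -0.258, -0.0], 0.7), ([0.532, 0.346, 0.018], 0.58)]
mat [([0.544, -0.335, -0.002], 0.65)]
```

View pics/t24.png

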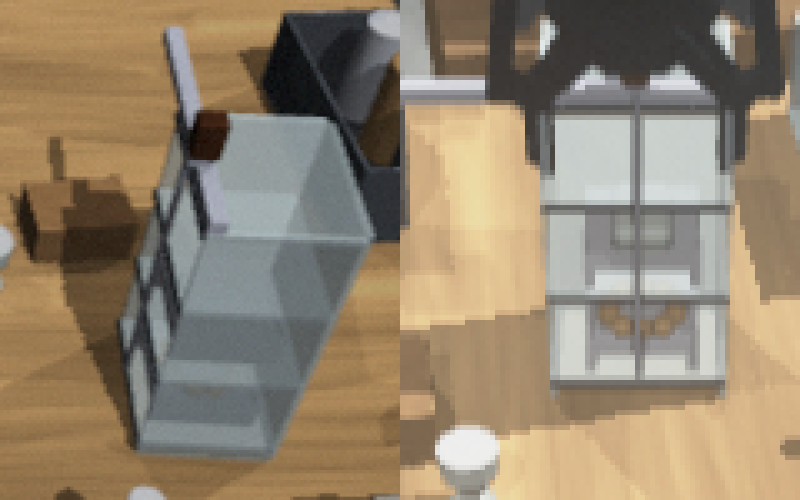

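View pics/scene24.png

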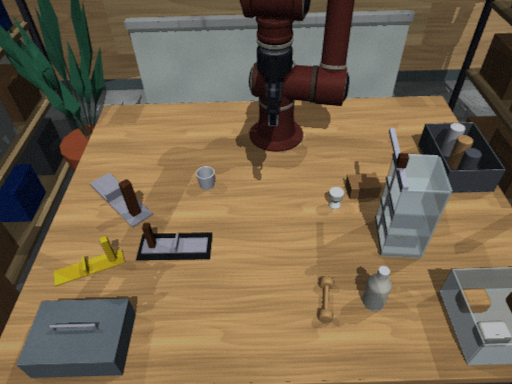

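View pics/side24.png

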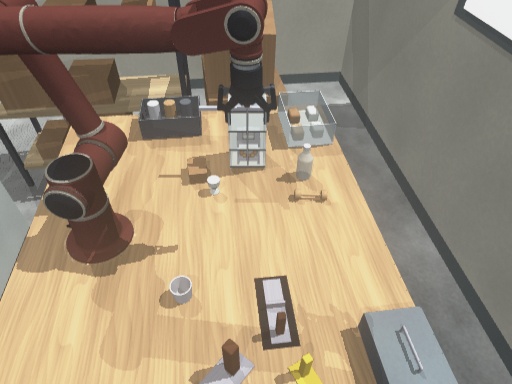

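```bash
python3 -c "
from h import *
print(ctrl.finish_job())"
```

```text
the job is handed in; nothing more can be done
None
```

The stand is stocked and I have handed the job in, at about 38 s of the 210 s; it reports no verdict. Only two trays were out on the counter, the bead ring and the pacifier case. I found no giraffe tray in any view.

I opened the rod, carried the ring tray into the bottom tier and the case tray into the middle tier on the small grey lifter, laid the lifter back on its mat, and shut the rod.

My last checks, from the scene and side pictures:

| Item | Last check |
|---|---|
| Ring tray | about (0.538, 0.341), height about 16 mm; its floor is at 20 mm |
| Case tray | about (0.538, 0.340), height about 105 mm, on its tier floor |
| Both trays | within about 8 mm of the tier centre (0.536, 0.342) |
| Rod | across the middle of the tiers; knob back at its starting position |
| Lifter | flat on the mat, its middle about 5 mm from the mat's centre |
| Bystanders | all five within a few mm of where they started |
| Robot | clear of everything |

- **Disagreeing readings:** the networks gave some stray reports, such as "ring_tray" at the egg cup and "lifter" at the rack. The pictures contradicted these, so I ignored them.
- **Weakest reading:** the ring tray's height came out 14 to 18 mm, slightly below its floor, and at only moderate confidence.
- **Fence contact:** the lifter's fence pressed the case tray lightly, about 3 N, during loading. I backed off before lifting.

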